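Put the spare lamp globes away in the guarded carousel

ROBOT

A 6-joint arm with a two-finger parallel gripper is mounted at the origin on the work surface. World frame = base frame: x ahead of the robot, y to its left, z up, the work surface at z = 0. Lengths are in mm, angles in rad, forces in N, time in s.
With the tool pointing down it reaches from about 375 to 975 mm from the base axis. Payload 3.8 kg.
Tool frame: the origin (TCP) lies midway between the tips of the shut fingers; the grasp point (between the pads) lies 19 mm behind it; z points along the fingers, y is the direction in which the jaws open and shut (so a half turn about z gives the same grasp; the last joint's range is limited). The gripper opens to 88 mm and grips with 3 to 60 N. Pads are 18 mm wide; open, the fingers measure 123 mm over their backs; the gripper's body (75 mm by 187 mm) begins 45 mm behind the grasp point.
Start: joints at [1.067, 0.264, 1.604, -0, 1.274, -0.037], TCP at [303.768, 602.78, 238.706] pointing down, gripper open.
Joint ranges: [-2.63, 2.63], [-0.94, 2.18], [0.31, 2.57], [-1.31, 4.45], [0, 2.66], [-2.55, 2.55]. Speed limits (rad/s): [2.57, 2.57, 3.14, 3.14, 3.14, 3.14].

INTERFACE

Orientations are given as a rotation vector (axis times angle).
In Python, from plant import sensors, eyes, arm gives the robot as it stands.
- The arm moves only by the shell command python3 -m crank 'ROWS' [OPENING] [FORCE]. ROWS is JSON, a list of rows, each a list of 2 entries, a list of its own where there are three numbers: the shift along the tool's x, y, z in cm, then the turn, a rotation vector about the tool's x, y, z in degrees. In form: [[[dx, dy, dz], [ax, ay, az]], ...]. A call has exactly 8 rows; each row shifts and turns the commanded pose from where the row before left it, along the tool's axes as they then stand; what a row does not reach is not made up. A row lasts 1/10 s, in which the tool goes at most 50 mm and 8.59 degrees, less where a joint would pass 70% of its speed; a pose out of reach is approached as far as the arm can. A call with a gripper value outside its range is refused whole. OPENING is the opening, from 0 (shut) to 1 (fully open), set as the call begins (- or left out, the last holds). The fingers move at their own pace and stop on an object; FORCE is the grip in N (left out, the last holds). Time passes only in rows, so rows that do not move let the fingers close, or fill a call up. It gives the time, the measured TCP pose, the force and the opening at its end, in the units of the state.
- sensors.sense(): the state, without advancing time (a new reading comes with each control period).
- eyes.camera(name): name is "side" or "top"; returns a dict with "frame" (400x640x3 uint8, red, green, blue), "fx", "fy", "cx", "cy" (pixels), "R" (3x3) and "t" (3): a world point X has camera coordinates R X + t. Camera axes: x right, y down, z forward; pixel columns grow to the right and rows downward; lengths in mm; the calibration is good to about 2 mm. A picture is of the moment at which its call begins. There is no depth.
- arm.job_done(): hands the job in, once; it reports no verdict.
The state is a dict: "t": time; "q": joint angles; "joint_velocities": joint speeds; "joint_efforts": joint torques, N m; "position": TCP position; "tool_rot": TCP orientation; "wrist_force": force on the tool from outside, world axes, zero at the start; "moment": the same for the moment, N m; "gripper_width": opening from 0.0 (shut) to 1.0 (fully open).
Only numpy, scipy, OpenCV 4.12 (cv2) and the standard library are available. Lean on these libraries where they do the work, as an engineer would, in place of code of your own. Each camera call takes 0.05 s, during which the arm holds its last target. There are 200 camera calls.

TASK

Put every glass lamp globe on the bench away in the carousel, one to a pot, collar up: only the pot at the gate is open, so turn the drum by its handle until it clicks with a free pot at the gate, lower a globe gently down to the pot's floor without dropping or knocking it, and index on for the next one. When all the globes are in, turn the drum until it clicks with the blank station at the gate, so that all globes are under the guard, and leave the other things on the bench where they are.

Things in the scene. Friction and masses are not known exactly. Their poses are not given: they have to be found in the camera images.
- carousel: Bench carousel, bolted down (place and yaw vary): a 320 mm wide turning drum with four pots and one blank station, under a fixed clear guard. Origin: on the drum's axis, at bench level; its -x axis points to the gate, z up.
- guard (a point): Middle of the clear guard's top, on the drum's axis. A 5 mm sheet, underside 135, top 140 mm above the bench, edges at carousel x -160 to +165, y -165 to +165 mm, on four thin posts. One slot is cut in it, 160 mm wide (|y| < 80 mm), from the front (-x) edge back to x = +85 mm: only the pot at the gate can be loaded, and there is no wall in front of it.
- drum (a joint): Drum's turn in rad, anticlockwise from above positive, endless. Stations are 1.2566 rad (72 deg) apart; at the gate is: the blank at 0, pot4 at 1.2566, pot3 at 2.5133, pot2 at 3.7699, pot1 at 5.0265 (+- whole turns). A spring ball clicks in at each station, pulling the drum in from within 0.07 rad; passing a lug takes under 0.2 N m; elsewhere the drum stays put. It starts between stations.
- handle (a point): Centre of the drum's turning handle, on the axis, 168 mm above the bench: a black bar 66 mm long, 16 mm wide, 26 mm high (155 to 181 mm above the bench), standing above the guard, joined to the drum. Its long direction is the x axis of this point. Pinch it across its 16 mm width from above and twist, or push its ends.
- nose (a point): Tip of the aluminium nose (14 mm thick) on one end of the handle, 51 mm from the axis: it always points to the blank station.
- gate (a point): Fixed point at the gate, the loading place 110 mm from the drum's axis in the carousel's -x direction, 20 mm above the bench. A station is on its detent at the gate when its point stands over this one.
- blank (a point): Centre of the blank station on the drum, 110 mm from the axis, 20 mm above the bench: a solid aluminium plug of 82 mm diameter in place of a pot, its top 90 mm above the bench.
- pot1 (a point): Centre of the inner floor of pot 1 on the drum, 110 mm from the axis, floor 20 mm above the bench: an open round steel pot, inside diameter 74 mm, wall 4 mm, rim 92 mm above the bench (72 mm deep).
- pot2 (a point): Centre of the inner floor of pot 2 on the drum, 110 mm from the axis, floor 20 mm above the bench: an open round steel pot, inside diameter 74 mm, wall 4 mm, rim 92 mm above the bench (72 mm deep).
- pot3 (a point): Centre of the inner floor of pot 3 on the drum, 110 mm from the axis, floor 20 mm above the bench: an open round steel pot, inside diameter 74 mm, wall 4 mm, rim 92 mm above the bench (72 mm deep).
- pot4 (a point): Centre of the inner floor of pot 4 on the drum, 110 mm from the axis, floor 20 mm above the bench: an open round steel pot, inside diameter 74 mm, wall 4 mm, rim 92 mm above the bench (72 mm deep).
- globe1_mid (a point): Glass lamp globe 1 (absent in some runs), half-way up its height, on its axis: 105 mm tall in all, a 60 mm amber glass ball on a heavy flat steel foot of 52 mm diameter, with an aluminium collar of 24 mm diameter on top, from 57 mm to 105 mm above its foot. z up along the axis. About 0.12 kg. Grip it by the collar. In a pot, the collar's top is 125 mm above the bench.
- globe2_mid (a point): Glass lamp globe 2 (absent in some runs), half-way up its height, on its axis: 105 mm tall in all, a 60 mm amber glass ball on a heavy flat steel foot of 52 mm diameter, with an aluminium collar of 24 mm diameter on top, from 57 mm to 105 mm above its foot. z up along the axis. About 0.12 kg. Grip it by the collar. In a pot, the collar's top is 125 mm above the bench.
- globe3_mid (a point): Glass lamp globe 3 (absent in some runs), half-way up its height, on its axis: 105 mm tall in all, a 60 mm amber glass ball on a heavy flat steel foot of 52 mm diameter, with an aluminium collar of 24 mm diameter on top, from 57 mm to 105 mm above its foot. z up along the axis. About 0.12 kg. Grip it by the collar. In a pot, the collar's top is 125 mm above the bench.
- globe4_mid (a point): Glass lamp globe 4 (absent in some runs), half-way up its height, on its axis: 105 mm tall in all, a 60 mm amber glass ball on a heavy flat steel foot of 52 mm diameter, with an aluminium collar of 24 mm diameter on top, from 57 mm to 105 mm above its foot. z up along the axis. About 0.12 kg. Grip it by the collar. In a pot, the collar's top is 125 mm above the bench.
- tin: Plain steel tin, 60 mm across, 60 mm high, among the globes; not part of the job. Origin: centre of its underside.
- spray: Spray can, 64 mm across, 130 mm high; not part of the job. Origin: centre of its underside.
- mug: White mug, 80 mm across, 90 mm high; not part of the job. Origin: centre of its underside.
- spanner: Spanner, 180 mm long, lying along its x; not part of the job. Origin: centre of its underside.
- hammer: Hammer, 260 mm long, lying along its x; not part of the job. Origin: centre of its underside.
- spool: Wooden spool, 80 mm across, 60 mm high; not part of the job. Origin: centre of its underside.
- grease: Black jar, 70 mm across, 100 mm high; not part of the job. Origin: centre of its underside.
There are look-alikes about, which are no part of the job. What is shaped like the part that bears globe2_mid but green is not meant.

How it is judged:
By the outcome, as a careful person would: the job done as asked, in the order asked, and still so for the second after the job is handed in, with the robot touching nothing.
Of globe1, globe2, globe3, globe4 only 3 to 4 are there at a start; the rules pass over those that are not, and their reading is None.
At some moment in a run one of globe1, globe2, globe3, globe4 may be knocked a few centimetres aside while the robot is not near it.
It also fails if it takes over 210 s, if anything falls off the work surface, if the arm or the gripper's body presses on something with over 40 N, if the wrist force passes 120 N, or if a joint passes its speed limit or range.

## Working session

There is one attempt and no reset: what is moved stays moved. The work goes in short steps, Python scripts to look and compute and a shell command to move; the robot and the scene stay as the last step left them, time stands still between calls to the robot, and variables do not carry over. Pictures are saved under pics/ and viewed, about 12 in all and at most 16, crops included, and the job is handed in when it is done.

```bash
ls; mkdir -p pics; cat > h.py <<'E'
import numpy as np, cv2
from plant import sensors, eyes, arm
from scipy.spatial.transform import Rotation as Ro
def shot(n, f=None):
    c=eyes.camera(n); c['R']=np.array(c['R']); c['t']=np.array(c['t'])
    if f: cv2.imwrite(f'pics/{f}.png', c['frame'][:,:,::-1])
    return c
def ray(c,u,v):
    d=c['R'].T@np.array([(u-c['cx'])/c['fx'],(v-c['cy'])/c['fy'],1]); return -c['R'].T@c['t'], d
def onz(c,u,v,z):
    o,d=ray(c,u,v); return o+d*(z-o[2])/d[2]
def px(c,X):
    p=c['R']@np.array(X,float)+c['t']; return [c['fx']*p[0]/p[2]+c['cx'], c['fy']*p[1]/p[2]+c['cy']]
E
python3 - <<'E'
from h import *
for n in('top','side'):
    c=shot(n,n+'0'); print(n,c['fx'],c['cx'],c['cy'],-c['R'].T@c['t'],c['R'].round(3).tolist())
s=sensors.sense(); print(s)
print(Ro.from_rotvec(s['tool_rot']).as_matrix().round(3))
E
```

```text
pics
top 388.8337289029768 321.6461258807076 200.6893849914176 [ 351.83372376  -32.36332247 1313.78741425] [[0.008, -1.0, 0.011], [-0.993, -0.009, -0.121], [0.121, -0.01, -0.993]]
side 497.31468097772785 321.5026723179152 187.97199540247018 [  355.62376532 -1070.48153569  1306.41604742] [[0.987, -0.16, -0.015], [-0.129, -0.736, -0.664], [0.095, 0.658, -0.747]]
{'t': 0.1, 'q': array([ 1.06717871e+00,  2.64668170e-01,  1.60522622e+00, -1.95833967e-05,
        1.27374148e+00, -3.69493140e-02]), 'joint_velocities': array([-0.0008628 , -0.00227963, -0.00357867,  0.0012685 ,  0.00029532,
       -0.00128056]), 'joint_efforts': array([-3.20510417e-04, -5.03621578e+01, -3.58072114e+01,  7.30933528e-02,
        2.34102557e-02, -3.12329848e-05]), 'position': array([303.41354273, 602.23331794, 237.52509417]), 'tool_rot': array([-0.72627612, -3.05594562,  0.00310029]), 'wrist_force': array([ 0.33601766, -0.67085703, -0.95050082]), 'moment': array([-0.01421768, -0.03611889, -0.03595285]), 'gripper_width': 0.9995780036040326}
[[-0.893  0.45  -0.001]
 [ 0.45   0.893 -0.002]
 [ 0.    -0.002 -1.   ]]
```

View pics/top0.png

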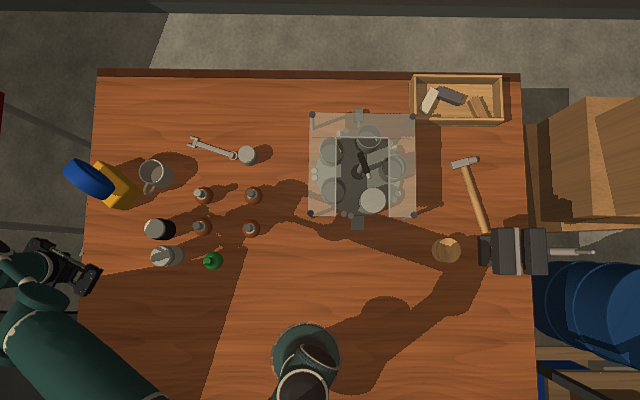

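View pics/side0.png

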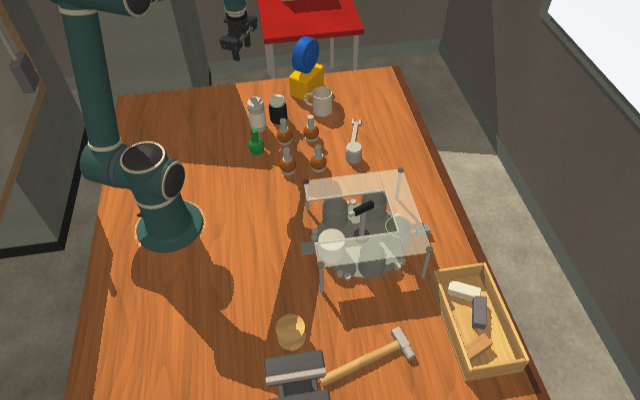

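Both views show four amber globes, at top px (203,194), (253,194), (202,226) and (251,228). The look-alikes are the green globe (212,261), tin (247,155), spray can (166,256) and black jar (160,228). I choose the four amber ones. The carousel is at about (362,165) with the blank at (372,201). Next is a close crop.

```bash
python3 - <<'E'
from h import *
a=cv2.imread('pics/top0.png'); 
A=cv2.resize(a[105:225,300:425],None,fx=3.2,fy=3.2,interpolation=cv2.INTER_CUBIC)
B=cv2.resize(a[150:275,145:270],(400,400),interpolation=cv2.INTER_CUBIC)
A=cv2.resize(A,(400,384)); A=np.vstack([A,np.zeros((16,400,3),np.uint8)])
cv2.imwrite('pics/c1.png',np.hstack([A,B]))
T=eyes.camera('top');S=eyes.camera('side')
for n in('top','side'):
    c=shot(n); f=c['frame']; h=cv2.cvtColor(f,cv2.COLOR_RGB2HSV)
    print(n)
    # amber: more saturated/darker red than wood
    for (x,y) in ([(203,197),(253,197),(202,230),(251,231)] if n=='top' else [(285,137),(311,135),(289,168),(318,163)]):
        print(h[y,x],f[y,x])
    for z in (140,): 
        if n=='top':
            for p in [(312,115),(411,115),(310,213),(413,214),(358,113),(357,224)]: print(p,onz(c,*p,z).round())
E
```

```text
top
[19 42 85] [85 80 71]
[17 56 82] [82 74 64]
[37 24 97] [95 97 88]
[ 19  45 120] [120 112  99]
(312, 115) [765. -11. 140.]
(411, 115) [ 768. -322.  140.]
(310, 213) [457.  -9. 140.]
(413, 214) [ 457. -321.  140.]
(358, 113) [ 773. -155.  140.]
(357, 224) [ 425. -151.  140.]
side
[ 13 188 114] [114  66  30]
[ 13 191 111] [111  64  28]
[ 12 181 111] [111  64  32]
[ 13 182 122] [122  72  35]
```

View pics/c1.png

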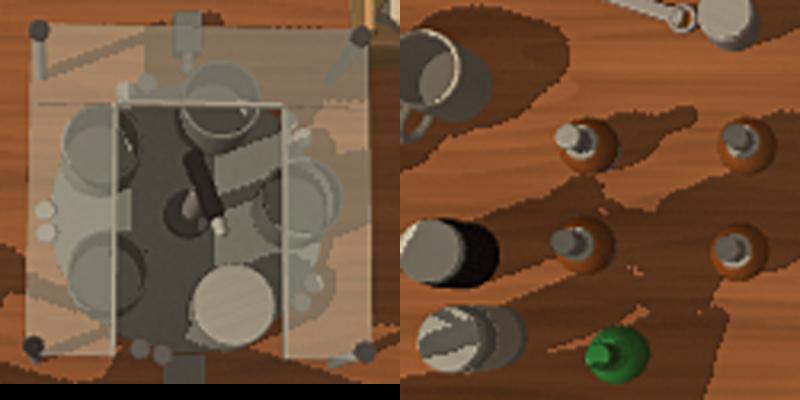

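```bash
cat >> h.py <<'E'
def collars(n='top', c=None):
    "collar tops near amber blobs"
    pass
def brig(w):  # xyz, tool-y angle deg
    s=sensors.sense(); M=Ro.from_rotvec(s['tool_rot']).as_matrix()
    return s,M,np.degrees(np.arctan2(M[1,1],M[0,1]))
E
python3 - <<'E'
from h import *
c=shot('top'); s=shot('side')
f=lambda x,y:(300+x/3.2,105+y/3.2)
K=[onz(c,*f(*p),140) for p in [(30,24),(370,30),(25,355),(372,360)]]
print('guard',[k.round(1) for k in K], np.mean(K,0).round(1))
L=(K[0]+K[1]-K[2]-K[3]); print('yaw',np.degrees(np.arctan2(L[1],L[0])), np.degrees(np.arctan2(*( (K[0]+K[2]-K[1]-K[3])[[1,0]]))) )
a=onz(c,*f(218,232),168);print('nose',a.round(1)); 
hsv=cv2.cvtColor(c['frame'],cv2.COLOR_RGB2HSV); m=(hsv[150:176,350:375,2]<45).astype(np.uint8)
nn,lab,st,ce=cv2.connectedComponentsWithStats(m); i=1+st[1:,4].argmax(); 
p=np.argwhere(lab==i)[:,::-1].astype(np.float32)+[350,150]; r=cv2.minAreaRect(p.astype(np.float32)); print('bar',r,onz(c,*r[0],178).round(1))
bx=cv2.boxPoints(r); print([onz(c,*q,181).round(1).tolist() for q in bx])
print('blank',onz(c,300+232/3.2,105+305/3.2,90).round(1))
G=[onz(c,145+x/3.2,150+y/3.2,105) for x,y in [(570,135),(738,137),(567,242),(733,247)]]
im=cv2.cvtColor(s['frame'],cv2.COLOR_RGB2BGR); im=cv2.resize(im[100:300,235:445],None,fx=3,fy=3,interpolation=cv2.INTER_CUBIC)
def mk(X,col=(255,0,255)):
    u,v=px(s,X); cv2.circle(im,(int((u-235)*3+1),int((v-100)*3+1)),3,col,1)
for g in G: print(g.round(1)); mk(g); 
o=np.mean(K,0); o[0]-=2.5
mk([o[0],o[1],181],(0,255,0)); mk(a,(0,255,255)); mk([o[0]-110,o[1],20],(0,0,255))
for sx in(-160,165):
  for sy in(-165,165): mk([o[0]+sx,o[1]+sy,140],(0,255,0))
cv2.imwrite('pics/s1.png',im)
E
```

```text
guard [array([772.6,  -3.2, 140. ]), array([ 770.4, -336.1,  140. ]), array([448.3,  -2.2, 140. ]), array([ 446.4, -331.1,  140. ])] [ 609.4 -168.1  140. ]
yaw -0.5346135551433575 89.64200747224145
nose [ 563.  -182.1  168. ]
bar ((363.27587890625, 162.1896514892578), (21.354963302612305, 6.313641548156738), 68.19859313964844) [ 607.3 -166.6  178. ]
[[633.0, -145.8, 181.0], [640.4, -163.3, 181.0], [580.4, -186.6, 181.0], [573.2, -169.1, 181.0]]
blank [ 503.9 -205.7   90. ]
[526.4 -48.5 105. ]
[ 525.9 -213.6  105. ]
[421.4 -46.3 105. ]
[ 417.9 -207.7  105. ]
```

View pics/s1.png

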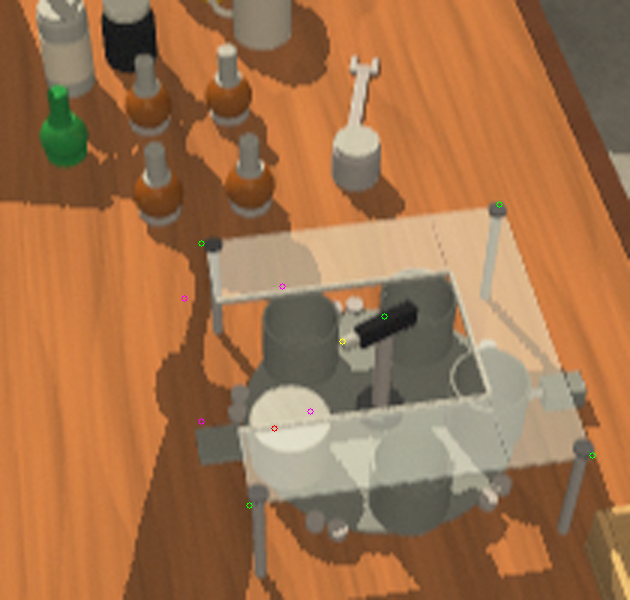

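```bash
python3 - <<'E'
from h import *
c=shot('top'); s=shot('side')
T=[(145+(x-400)/3.2,150+y/3.2) for x,y in [(570,135),(738,137),(567,242),(733,247)]]
S=[(235+x/3,100+y/3) for x,y in [(228,50),(249,140),(145,60),(153,149)]]
for t,u in zip(T,S):
    (o1,d1),(o2,d2)=ray(c,*t),ray(s,*u)
    k=np.linalg.lstsq(np.c_[d1,-d2],o2-o1,rcond=None)[0]
    print(onz(c,*t,105).round(1),onz(s,*u,105).round(1),((o1+k[0]*d1+o2+k[1]*d2)/2).round(1))
E
```

```text
[522.7 342.8 105. ] [526.1 342.2 105. ] [524.6 343.1 104. ]
[522.3 178.7 105. ] [526.8 179.  105. ] [524.5 178.8 104.9]
[418.1 340.8 105. ] [423.  341.7 105. ] [420.5 340.6 105.8]
[414.6 180.3 105. ] [414.9 183.7 105. ] [414.6 179.7 108.8]
```

```bash
cat >> h.py <<'E'
def plan(x,y,z,psi):
    s,M,p=brig(0); d=M.T@(np.array([x,y,z])-s['position'])
    dp=(psi-p+180)%360-180
    print('t%.1f pos'%s['t'],s['position'].round(1),'psi %.1f'%p,'tilt',M[:,2].round(3),'F',s['wrist_force'].round(1),'w %.3f'%s['gripper_width'],'q1,q6',np.degrees(s['q'][[0,5]]).round(0))
    print('  tool shift cm',(d/10).round(2),' az',round(-dp,2))
E
python3 -m crank '[[[-2.57,-2.29,0],[0,0,0]],[[-2.57,-2.29,0],[0,0,0]],[[-2.57,-2.29,0],[0,0,0]],[[-2.57,-2.29,0],[0,0,0]],[[-2.57,-2.29,0],[0,0,0]],[[-2.57,-2.29,0],[0,0,0]],[[-2.57,-2.29,0],[0,0,0]],[[-2.57,-2.29,0],[0,0,0]]]' 1 40
python3 -m crank '[[[-2.57,-2.29,0],[0,0,0]],[[-2.57,-2.29,0],[0,0,0]],[[-2.57,-2.29,0],[0,0,0]],[[-2.57,-2.29,0],[0,0,0]],[[-2.57,-2.29,0],[0,0,0]],[[-2.57,-2.29,0],[0,0,0]],[[-2.57,-2.29,0],[0,0,0]],[[-2.57,-2.29,0],[0,0,0]]]'
python3 -m crank '[[[-2.57,-2.29,0],[0,0,0]],[[-2.57,-2.29,0],[0,0,0]],[[-2.57,-2.29,0],[0,0,0]],[[-2.57,-2.29,0],[0,0,0]],[[-2.57,-2.29,0],[0,0,0]],[[-2.57,-2.29,0],[0,0,0]],[[-2.57,-2.29,0],[0,0,0]],[[-2.57,-2.29,0],[0,0,0]]]'
python3 -m crank '[[[0,0,0],[0,0,8.3]],[[0,0,0],[0,0,8.3]],[[0,0,0],[0,0,8.3]],[[0,0,0],[0,0,8.3]],[[0,0,0],[0,0,8.3]],[[0,0,0],[0,0,8.3]],[[0,0,0],[0,0,8.3]],[[0,0,0],[0,0,8.3]]]'
python3 -m crank '[[[0,0,0],[0,0,8.3]],[[0,0,0],[0,0,8.3]],[[0,0,0],[0,0,8.3]],[[0,0,0],[0,0,8.3]],[[0,0,0],[0,0,8.3]],[[0,0,0],[0,0,8.3]],[[0,0,0],[0,0,8.3]],[[0,0,0],[0,0,8.3]]]'
python3 -c "
from h import *
plan(607,-167.4,152,-69.7)"
```

```text
t: 1.3
position: [405.3, 345.4, 239.0]
tool_rot: [0.726, 3.056, 0.001]
wrist_force: [0.2, 0.3, 0.6]
gripper_width: 1.002
t: 2.1
position: [506.5, 89.2, 239.1]
tool_rot: [0.727, 3.056, 0.001]
wrist_force: [-0.0, 0.8, 0.1]
gripper_width: 1.002
t: 2.9
position: [607.7, -167.0, 238.9]
tool_rot: [0.727, 3.056, 0.0]
wrist_force: [-0.3, 1.0, -0.0]
gripper_width: 1.001
t: 3.7
position: [607.3, -165.6, 238.8]
tool_rot: [2.288, 2.153, 0.0]
wrist_force: [0.5, -0.6, 0.4]
gripper_width: 1.0
t: 4.5
position: [607.3, -165.6, 238.8]
tool_rot: [3.093, 0.549, 0.0]
wrist_force: [-0.5, 0.9, 0.9]
gripper_width: 0.998
t4.5 pos [ 607.3 -165.6  238.8] psi -69.9 tilt [ 0. -0. -1.] F [-0.5  0.9  0.9] w 0.998 q1,q6 [-18.  52.]
  tool shift cm [-0.09  0.16  8.68]  az -0.19
```

```bash
python3 -m crank '[[[0,0.1,1.2],[0,0,0]],[[0,0.05,1.2],[0,0,0]],[[0,0,1.2],[0,0,0]],[[0,0,1.2],[0,0,0]],[[0,0,1.2],[0,0,0]],[[0,0,1.2],[0,0,0]],[[0,0,1.0],[0,0,0]],[[0,0,0.4],[0,0,0]]]' 1 30
python3 -m crank '[[[0,0,0],[0,0,0]],[[0,0,0],[0,0,0]],[[0,0,0],[0,0,0]],[[0,0,0],[0,0,0]],[[0,0,0],[0,0,0]],[[0,0,0],[0,0,0]],[[0,0,0],[0,0,0]],[[0,0,0],[0,0,0]]]' 0 30
python3 -c "
from h import *
plan(607,-167.4,152,-69.7)
c=shot('top','t2')
cv2.imwrite('pics/t2c.png',cv2.resize(c['frame'][105:225,300:425,::-1],None,fx=4,fy=4,interpolation=cv2.INTER_CUBIC))"
```

```text
t: 5.3
position: [607.0, -166.7, 150.9]
tool_rot: [-3.091, -0.558, 0.003]
wrist_force: [0.2, 0.0, -0.8]
gripper_width: 1.0
t: 6.1
position: [607.8, -167.0, 152.7]
tool_rot: [3.092, 0.558, 0.0]
wrist_force: [0.8, -0.5, 0.8]
gripper_width: 0.297
t6.1 pos [ 607.8 -167.   152.7] psi -69.5 tilt [ 0. -0. -1.] F [ 0.8 -0.5  0.8] w 0.297 q1,q6 [-18.  52.]
  tool shift cm [-0.09  0.01  0.07]  az 0.16
```

View pics/t2c.png

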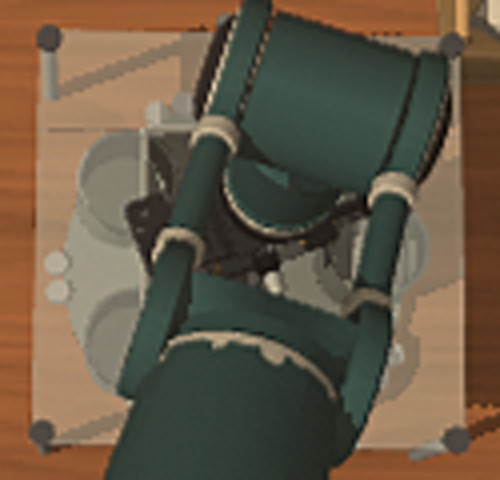

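The arm hides the drum; the nose shows at (272,280) beside the gripper, as expected. The fingers are still closing, so I finish the grip and then turn.

```bash
python3 -m crank '[[[0,0,0],[0,0,0]],[[0,0,0],[0,0,0]],[[0,0,0],[0,0,0]],[[0,0,0],[0,0,0]],[[0,0,0],[0,0,0]],[[0,0,0],[0,0,0]],[[0,0,0],[0,0,0]],[[0,0,0],[0,0,0]]]' 0 30
python3 -m crank '[[[0,0,0],[0,0,-4]],[[0,0,0],[0,0,-4]],[[0,0,0],[0,0,-4]],[[0,0,0],[0,0,-4]],[[0,0,0],[0,0,-4]],[[0,0,0],[0,0,-4]],[[0,0,0],[0,0,-4]],[[0,0,0],[0,0,-4]]]'
python3 -m crank '[[[0,0,0],[0,0,-4]],[[0,0,0],[0,0,-4]],[[0,0,0],[0,0,-4]],[[0,0,0],[0,0,-4]],[[0,0,0],[0,0,-3.5]],[[0,0,0],[0,0,0]],[[0,0,0],[0,0,0]],[[0,0,0],[0,0,0]]]'
python3 -c "
from h import *
plan(607,-167.4,152,-18.5); print(sensors.sense()['moment'])"
```

```text
t: 6.95
position: [608.5, -168.9, 152.8]
tool_rot: [3.088, 0.557, 0.002]
wrist_force: [2.1, -5.2, -1.3]
gripper_width: 0.18
t: 7.75
position: [608.9, -169.4, 152.8]
tool_rot: [2.812, 1.39, 0.001]
wrist_force: [3.2, -7.0, -3.7]
gripper_width: 0.182
t: 8.55
position: [609.3, -169.5, 152.8]
tool_rot: [2.538, 1.842, 0.001]
wrist_force: [4.8, -7.5, -5.5]
gripper_width: 0.178
t8.6 pos [ 609.3 -169.5  152.8] psi -18.1 tilt [ 0.004 -0.004 -1.   ] F [ 4.8 -7.5 -5.5] w 0.178 q1,q6 [-18.   0.]
  tool shift cm [ 0.13 -0.29  0.08]  az 0.44
[-1.15534029 -0.56724647 -0.13365339]
```

```bash
python3 -m crank '[[[0,0,0],[0,0,0]],[[0,0,0],[0,0,0]],[[0,0,0],[0,0,0]],[[0,0,0],[0,0,0]],[[0,0,0],[0,0,0]],[[0,0,0],[0,0,0]],[[0,0,-2],[0,0,0]],[[0,0,-4],[0,0,0]]]' 0.6 20
python3 -m crank '[[[0,0,-4],[0,0,8]],[[0,0,0],[0,0,8]],[[0,0,0],[0,0,8]],[[0,0,0],[0,0,8]],[[0,0,0],[0,0,8]],[[0,0,0],[0,0,8]],[[0,0,0],[0,0,8]],[[0,0,0],[0,0,8]]]'
python3 -c "
from h import *
plan(524.3,179,245,-90)"
```

```text
t: 9.35
position: [604.9, -166.0, 208.9]
tool_rot: [-2.536, -1.842, 0.008]
wrist_force: [0.0, -1.0, -0.5]
gripper_width: 0.598
t: 10.15
position: [607.7, -166.9, 252.7]
tool_rot: [-3.135, -0.209, 0.0]
wrist_force: [-0.6, 0.1, -0.5]
gripper_width: 0.6
t10.2 pos [ 607.7 -166.9  252.7] psi -82.4 tilt [-0.  0. -1.] F [-0.6  0.1 -0.5] w 0.600 q1,q6 [-18.  65.]
  tool shift cm [ -3.67 -35.39   0.78]  az 7.63
```

```bash
python3 -m crank '[[[0,0,0],[0,0,7.6]],[[-0.56,-2.3,0],[0,0,0]],[[-0.56,-2.3,0],[0,0,0]],[[-0.56,-2.3,0],[0,0,0]],[[-0.56,-2.3,0],[0,0,0]],[[-0.56,-2.3,0],[0,0,0]],[[-0.56,-2.3,0],[0,0,0]],[[-0.56,-2.3,0],[0,0,0]]]'
python3 -m crank '[[[-0.56,-2.3,0],[0,0,0]],[[-0.56,-2.3,0],[0,0,0]],[[-0.56,-2.3,0],[0,0,0]],[[-0.56,-2.3,0],[0,0,0]],[[-0.56,-2.3,0],[0,0,0]],[[-0.56,-2.3,0],[0,0,0]],[[-0.56,-2.3,0],[0,0,0]],[[-0.56,-2.3,0],[0,0,0]]]'
python3 -c "
from h import *
plan(524.3,179,245,-90)
c=shot('top'); s=shot('side')
A=cv2.resize(c['frame'][100:280,145:425],(784,504),interpolation=cv2.INTER_CUBIC)
cv2.imwrite('pics/a3.png',A[:,:,::-1])"
```

```text
t: 10.95
position: [567.2, -5.3, 252.8]
tool_rot: [-3.142, -0.01, -0.0]
wrist_force: [0.7, 0.6, 0.1]
gripper_width: 0.601
t: 11.75
position: [521.2, 178.5, 252.9]
tool_rot: [-3.141, -0.01, -0.0]
wrist_force: [-0.6, 0.6, 0.2]
gripper_width: 0.599
t11.8 pos [521.2 178.5 252.9] psi -89.6 tilt [ 0.  0. -1.] F [-0.6  0.6  0.2] w 0.599 q1,q6 [ 16. 106.]
  tool shift cm [ 0.31 -0.05  0.79]  az 0.36
```

View pics/a3.png

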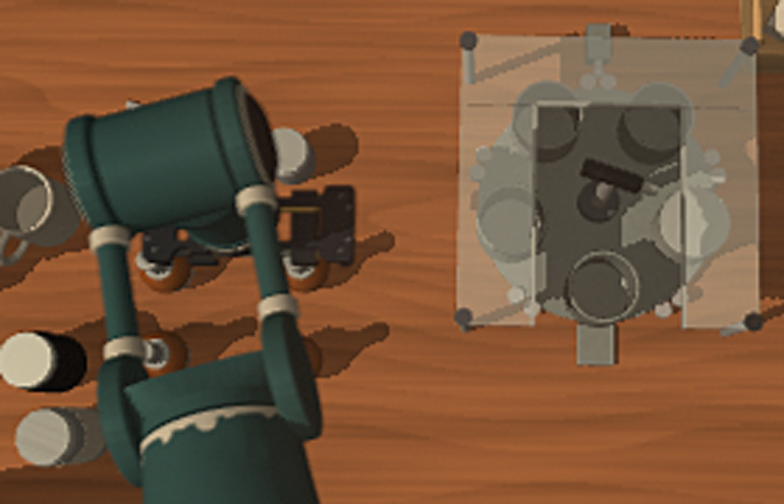

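```bash
python3 -m crank '[[[0.1,0,2.4],[0,0,0.3]],[[0.1,-0.05,2.4],[0,0,0]],[[0.1,0,2.4],[0,0,0]],[[0,0,2.4],[0,0,0]],[[0,0,2.4],[0,0,0]],[[0,0,2.4],[0,0,0]],[[0,0,2.4],[0,0,0]],[[0,0,1.3],[0,0,0]]]' 0.6 20
python3 -m crank '[[[0,0,0],[0,0,0]],[[0,0,0],[0,0,0]],[[0,0,0],[0,0,0]],[[0,0,0],[0,0,0]],[[0,0,0],[0,0,0]],[[0,0,0],[0,0,0]],[[0,0,0],[0,0,0]],[[0,0,0],[0,0,0]]]' 0 20
python3 -c "
from h import *
plan(524.3,179,71,-90)
c=shot('top'); s=shot('side'); t=(145+602/2.8,100+287/2.8); print('pot rim',onz(c,*t,92))
A=cv2.resize(s['frame'][80:280,235:445],None,fx=2.8,fy=2.8,interpolation=cv2.INTER_CUBIC)
cv2.imwrite('pics/a4.png',A[:,:,::-1])"
```

```text
t: 12.65
position: [523.5, 176.7, 69.6]
tool_rot: [3.14, 0.001, -0.005]
wrist_force: [-0.1, -0.7, -0.3]
gripper_width: 0.596
t: 13.45
position: [525.9, 178.5, 73.1]
tool_rot: [-3.141, -0.002, -0.004]
wrist_force: [-0.7, 1.2, 5.1]
gripper_width: 0.268
t13.4 pos [525.9 178.5  73.1] psi -89.9 tilt [ 0.003  0.001 -1.   ] F [-0.7  1.2  5.1] w 0.268 q1,q6 [ 16. 106.]
  tool shift cm [-0.16 -0.05  0.21]  az 0.06
pot rim [ 496.34405665 -165.69176538   92.        ]
```

View pics/a4.png

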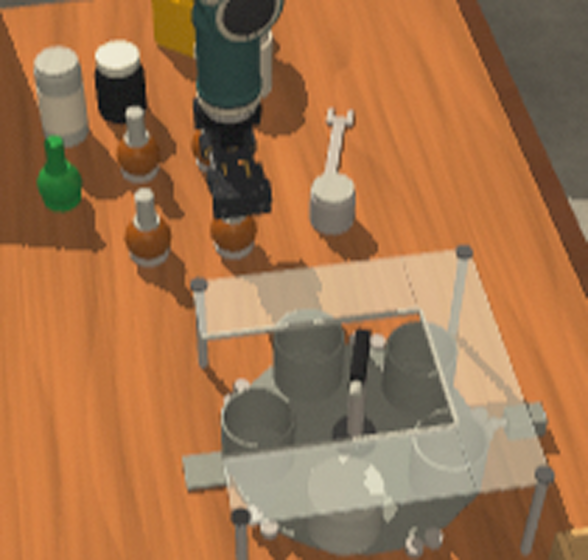

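```bash
python3 -m crank '[[[0,0,-0.5],[0,0,0]],[[0,0,-1.5],[0,0,0]],[[0,0,-2.5],[0,0,0]],[[0,0,-3],[0,0,0]],[[0,0,-3.5],[0,0,0]],[[0,0,-3.5],[0,0,0]],[[0,0,-2.5],[0,0,0]],[[0,0,-1.5],[0,0,0]]]'
python3 -m crank '[[[-0.1,1,0],[0,0,0]],[[-0.2,2.2,0],[0,0,0]],[[-0.2,2.4,0],[0,0,0]],[[-0.2,2.4,0],[0,0,0]],[[-0.2,2.4,0],[0,0,0]],[[-0.2,2.4,0],[0,0,0]],[[-0.2,2.4,0],[0,0,0]],[[-0.2,2.4,0],[0,0,0]]]'
python3 -m crank '[[[-0.2,2.4,0],[0,0,0]],[[-0.2,2.4,0],[0,0,0]],[[-0.2,2.4,0],[0,0,0]],[[-0.2,2.4,0],[0,0,0]],[[-0.2,2.4,0],[0,0,0]],[[-0.2,2.4,0],[0,0,0]],[[-0.1,1.5,0],[0,0,0]],[[0,0.8,0],[0,0,0]]]'
python3 -c "
from h import *
plan(498.5,-168.5,93,-90)
s=shot('side'); print(onz(s,327.5,230,92))"
```

```text
t: 14.35
position: [525.3, 178.1, 260.1]
tool_rot: [-3.141, -0.001, -0.006]
wrist_force: [0.3, -0.3, -1.4]
gripper_width: 0.266
t: 15.15
position: [507.9, 0.4, 254.2]
tool_rot: [3.141, 0.001, -0.007]
wrist_force: [-0.4, -0.3, -1.5]
gripper_width: 0.268
t: 15.95
position: [495.7, -166.1, 255.1]
tool_rot: [-3.141, 0.001, 0.004]
wrist_force: [0.6, -0.3, -1.6]
gripper_width: 0.265
t15.9 pos [ 495.7 -166.1  255.1] psi -90.0 tilt [-0.003  0.001 -1.   ] F [ 0.6 -0.3 -1.6] w 0.265 q1,q6 [-21.  69.]
  tool shift cm [ 0.33  0.25 16.21]  az -0.04
[ 500.32602542 -173.85657146   92.        ]
```

```bash
python3 -m crank '[[[0.15,0.1,0.5],[0,0,0]],[[0.15,0.15,1],[0,0,0]],[[0.05,0.05,1.4],[0,0,0]],[[0,0,1.4],[0,0,0]],[[0,0,1.4],[0,0,0]],[[0,0,1],[0,0,0]],[[0,0,0.6],[0,0,0]],[[0,0,0],[0,0,0]]]'
python3 -c "
from h import *
plan(499,-169,93,-90)
c=shot('top'); s=shot('side')
A=cv2.resize(s['frame'][190:265,285:385],(400,300),interpolation=cv2.INTER_CUBIC)
B=cv2.resize(c['frame'][165:240,310:410],(400,300),interpolation=cv2.INTER_CUBIC)
cv2.imwrite('pics/a5.png',np.hstack([A,B])[:,:,::-1])"
```

```text
t: 16.8
position: [499.7, -167.7, 182.4]
tool_rot: [-3.141, -0.002, 0.003]
wrist_force: [0.0, 0.0, -2.2]
gripper_width: 0.264
t16.8 pos [ 499.7 -167.7  182.4] psi -89.9 tilt [-0.002  0.001 -1.   ] F [ 0.   0.  -2.2] w 0.264 q1,q6 [-21.  69.]
  tool shift cm [-0.06  0.13  8.94]  az 0.06
```

View pics/a5.png

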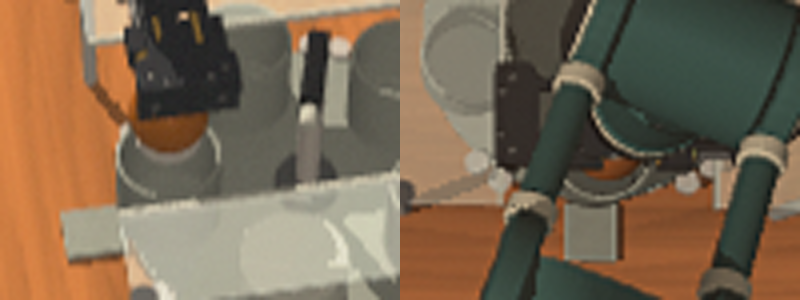

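```bash
python3 -c "
from h import *
s=shot('side'); print(onz(s,327.3,228.8,92),onz(s,327,226.3,109.5))"
python3 -m crank '[[[0,0.05,0.6],[0,0,0]],[[0,0.05,0.8],[0,0,0]],[[0,0,0.8],[0,0,0]],[[0,0,0.8],[0,0,0]],[[0,0,0.8],[0,0,0]],[[0,0,0.7],[0,0,0]],[[0,0,0.5],[0,0,0]],[[0,0,0],[0,0,0]]]'
python3 -c "
from h import *
plan(499,-169,93,-90)"
```

```text
[ 500.48808599 -169.27118168   92.        ] [ 499.08171492 -172.84428681  109.5       ]
t: 17.75
position: [499.8, -168.8, 132.6]
tool_rot: [-3.141, -0.001, 0.003]
wrist_force: [-0.2, -0.1, -1.9]
gripper_width: 0.266
t17.8 pos [ 499.8 -168.8  132.6] psi -89.9 tilt [-0.002  0.001 -1.   ] F [-0.2 -0.1 -1.9] w 0.266 q1,q6 [-21.  69.]
  tool shift cm [-0.07  0.03  3.96]  az 0.05
```

```bash
python3 -m crank '[[[0,0,0.5],[0,0,0]],[[0,0,0.7],[0,0,0]],[[0,0,0.7],[0,0,0]],[[0,0,0.7],[0,0,0]],[[0,0,0.5],[0,0,0]],[[0,0,0.2],[0,0,0]],[[0,0,0.1],[0,0,0]],[[0,0,0],[0,0,0]]]'
python3 -m crank '[[[0,0,0.1],[0,0,0]],[[0,0,0.1],[0,0,0]],[[0,0,0.1],[0,0,0]],[[0,0,0.1],[0,0,0]],[[0,0,0.1],[0,0,0]],[[0,0,0],[0,0,0]],[[0,0,0],[0,0,0]],[[0,0,0],[0,0,0]]]'
python3 -c "
from h import *
plan(499,-169,93,-90)"
```

```text
t: 18.55
position: [500.5, -169.1, 99.7]
tool_rot: [3.142, 0.002, 0.0]
wrist_force: [-0.2, -0.9, -1.4]
gripper_width: 0.266
t: 19.35
position: [500.5, -169.0, 94.7]
tool_rot: [3.142, 0.002, 0.0]
wrist_force: [-0.1, 1.0, -0.3]
gripper_width: 0.266
t19.4 pos [ 500.5 -169.    94.7] psi -89.9 tilt [ 0. -0. -1.] F [-0.1  1.  -0.3] w 0.266 q1,q6 [-21.  69.]
  tool shift cm [-0.15 -0.    0.17]  az 0.06
```

```bash
python3 -m crank '[[[0,0,0.05],[0,0,0]],[[0,0,0.05],[0,0,0]],[[0,0,0.05],[0,0,0]],[[0,0,0.05],[0,0,0]],[[0,0,0],[0,0,0]],[[0,0,0],[0,0,0]],[[0,0,0],[0,0,0]],[[0,0,0],[0,0,0]]]'
python3 -m crank '[[[0,0,0],[0,0,0]],[[0,0,0],[0,0,0]],[[0,0,0],[0,0,0]],[[0,0,0],[0,0,0]],[[0,0,0],[0,0,0]],[[0,0,0],[0,0,0]],[[0,0,0],[0,0,0]],[[0,0,0],[0,0,0]]]' 0.45 20
python3 -c "
from h import *
plan(609.5,-170,250,-18)
s=shot('side')"
```

```text
t: 20.15
position: [500.8, -169.1, 93.1]
tool_rot: [3.141, 0.001, 0.001]
wrist_force: [-0.6, 0.8, 3.8]
gripper_width: 0.267
t: 20.95
position: [500.5, -169.1, 92.7]
tool_rot: [3.142, 0.001, 0.0]
wrist_force: [-0.5, -0.5, 0.6]
gripper_width: 0.453
t20.9 pos [ 500.5 -169.1   92.7] psi -89.9 tilt [ 0. -0. -1.] F [-0.5 -0.5  0.6] w 0.453 q1,q6 [-21.  69.]
  tool shift cm [ 10.9    0.1  -15.73]  az -71.95
```

```bash
python3 -m crank '[[[0,0,-0.7],[0,0,0]],[[0,0,-1.5],[0,0,0]],[[0,0,-2.5],[0,0,0]],[[0,0,-2.5],[0,0,0]],[[0,0,-2.5],[0,0,0]],[[0,0,-2.5],[0,0,0]],[[0,0,-2],[0,0,0]],[[0,0,-1.5],[0,0,0]]]'
python3 -m crank '[[[2.7,0,0],[0,0,0]],[[2.7,0,0],[0,0,0]],[[2.7,0,0],[0,0,0]],[[2.8,0.1,0],[0,0,0]],[[0,0,0],[0,0,-8]],[[0,0,0],[0,0,-8]],[[0,0,0],[0,0,-8]],[[0,0,0],[0,0,-8]]]' 0.6 30
python3 -m crank '[[[0,0,0],[0,0,-8]],[[0,0,0],[0,0,-8]],[[0,0,0],[0,0,-8]],[[0,0,0],[0,0,-8]],[[0,0,0],[0,0,-8]],[[0,0,1.5],[0,0,0]],[[0,0,2],[0,0,0]],[[0,0,1.5],[0,0,0]]]'
python3 -c "
from h import *
plan(609.5,-170,151,-18)
c=shot('top'); s=shot('side')
A=cv2.resize(s['frame'][170:280,285:445],(480,330),interpolation=cv2.INTER_CUBIC)
B=cv2.resize(c['frame'][150:260,310:410],(300,330),interpolation=cv2.INTER_CUBIC)
cv2.imwrite('pics/a6.png',np.hstack([A,B])[:,:,::-1])"
```

```text
t: 21.8
position: [501.3, -169.4, 253.1]
tool_rot: [3.14, 0.002, 0.006]
wrist_force: [-0.7, -0.0, -0.4]
gripper_width: 0.452
t: 22.6
position: [609.5, -169.9, 250.1]
tool_rot: [-3.017, -0.876, 0.0]
wrist_force: [-0.4, 0.6, 0.3]
gripper_width: 0.598
t: 23.4
position: [608.7, -169.7, 197.8]
tool_rot: [-2.542, -1.843, 0.002]
wrist_force: [0.2, 0.4, 0.1]
gripper_width: 0.596
t23.4 pos [ 608.7 -169.7  197.8] psi -18.1 tilt [-0.002  0.001 -1.   ] F [0.2 0.4 0.1] w 0.596 q1,q6 [-18.   0.]
  tool shift cm [-0.    0.1   4.68]  az -0.12
```

View pics/a6.png

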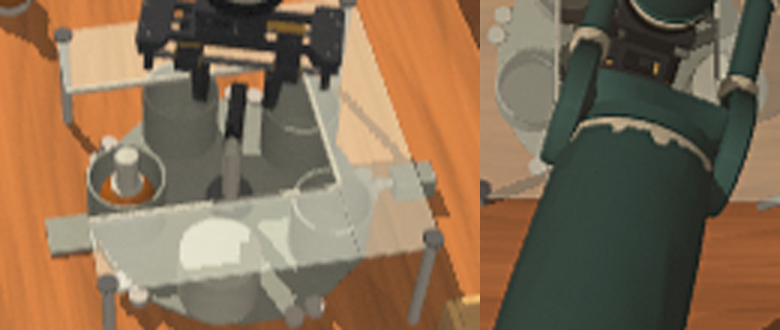

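The globe is upright in the pot at the gate, with its collar at (127,170) on the pot's centre. The fingers straddle the handle at (237,110). Next I pinch and turn 72°.

```bash
python3 -m crank '[[[0,0,1],[0,0,0]],[[0,0,1.5],[0,0,0]],[[0,0,1.4],[0,0,0]],[[0,0,0.7],[0,0,0]],[[0,0,0],[0,0,0]],[[0,0,0],[0,0,0]],[[0,0,0],[0,0,0]],[[0,0,0],[0,0,0]]]' 0.6 30
python3 -m crank '[[[0,0,0],[0,0,0]],[[0,0,0],[0,0,0]],[[0,0,0],[0,0,0]],[[0,0,0],[0,0,0]],[[0,0,0],[0,0,0]],[[0,0,0],[0,0,0]],[[0,0,0],[0,0,0]],[[0,0,0],[0,0,0]]]' 0 30
python3 -m crank '[[[0,0,0],[0,0,-3]],[[0,0,0],[0,0,-5]],[[0,0,0],[0,0,-5]],[[0,0,0],[0,0,-5]],[[0,0,0],[0,0,-5]],[[0,0,0],[0,0,-5]],[[0,0,0],[0,0,-5]],[[0,0,0],[0,0,-5]]]'
python3 -m crank '[[[0,0,0],[0,0,-5]],[[0,0,0],[0,0,-5]],[[0,0,0],[0,0,-5]],[[0,0,0],[0,0,-5]],[[0,0,0],[0,0,-5]],[[0,0,0],[0,0,-5]],[[0,0,0],[0,0,-4]],[[0,0,0],[0,0,0]]]'
python3 -m crank '[[[0,0,0],[0,0,0]],[[0,0,0],[0,0,0]],[[0,0,0],[0,0,0]],[[0,0,0],[0,0,0]],[[0,0,0],[0,0,0]],[[0,0,0],[0,0,0]],[[0,0,0],[0,0,0]],[[0,0,0],[0,0,0]]]'
python3 -c "
from h import *
plan(609.5,-170,151,54); print(sensors.sense()['moment'])"
```

```text
t: 24.3
position: [610.1, -170.1, 154.6]
tool_rot: [2.54, 1.847, 0.001]
wrist_force: [0.6, -0.1, 0.0]
gripper_width: 0.6
t: 25.1
position: [609.2, -169.9, 153.7]
tool_rot: [-2.54, -1.847, 0.0]
wrist_force: [-1.9, -0.3, 2.0]
gripper_width: 0.179
t: 25.9
position: [610.2, -169.7, 153.7]
tool_rot: [1.796, 2.576, 0.002]
wrist_force: [1.4, 0.5, -0.1]
gripper_width: 0.18
t: 26.7
position: [610.7, -169.1, 153.7]
tool_rot: [0.967, 2.987, 0.003]
wrist_force: [5.2, 2.9, -1.1]
gripper_width: 0.182
t: 27.5
position: [610.7, -169.2, 153.7]
tool_rot: [0.972, 2.985, 0.003]
wrist_force: [3.6, 3.4, -1.6]
gripper_width: 0.177
t27.5 pos [ 610.7 -169.2  153.7] psi 53.9 tilt [ 0.003  0.001 -1.   ] F [ 3.6  3.4 -1.6] w 0.177 q1,q6 [-18. -72.]
  tool shift cm [ 0.05 -0.14  0.27]  az -0.05
[ 0.44609275 -0.60910508 -0.03009835]
```

```bash
python3 -m crank '[[[0,0,0],[0,0,0]],[[0,0,0],[0,0,0]],[[0,0,0],[0,0,0]],[[0,0,0],[0,0,0]],[[0,0,0],[0,0,0]],[[0,0,-1],[0,0,0]],[[0,0,-2],[0,0,0]],[[0,0,-3],[0,0,0]]]' 0.6 20
python3 -m crank '[[[0,0,-3.5],[0,0,0]],[[0,0,0],[0,0,8]],[[0,0,0],[0,0,8]],[[0,0,0],[0,0,8]],[[0,0,0],[0,0,8]],[[0,0,0],[0,0,8]],[[0,0,0],[0,0,8]],[[0,0,0],[0,0,8]]]'
python3 -m crank '[[[0,0,0],[0,0,8]],[[0,0,0],[0,0,8]],[[0,0,0],[0,0,8]],[[0,0,0],[0,0,8]],[[0,0,0],[0,0,8]],[[0,0,0],[0,0,8]],[[0,0,0],[0,0,8]],[[0,0,0],[0,0,8]]]'
python3 -m crank '[[[0,0,0],[0,0,8]],[[0,0,0],[0,0,8]],[[0,0,0],[0,0,8]],[[-1.6,-2.9,0],[0,0,0]],[[-1.6,-2.9,0],[0,0,0]],[[-1.6,-2.9,0],[0,0,0]],[[-1.6,-2.9,0],[0,0,0]],[[-1.6,-2.9,0],[0,0,0]]]'
python3 -m crank '[[[-1.6,-2.9,0],[0,0,0]],[[-1.6,-2.9,0],[0,0,0]],[[-1.6,-2.9,0],[0,0,0]],[[-1.6,-2.9,0],[0,0,0]],[[-1.6,-2.9,0],[0,0,0]],[[-1.6,-2.9,0],[0,0,0]],[[-1.9,-2.9,0],[0,0,0]],[[0,0,0],[0,0,0]]]'
python3 -c "
from h import *
plan(414.7,181,73,-90)
c=shot('top'); s=shot('side')
A=cv2.resize(s['frame'][90:290,245:445],(400,400),interpolation=cv2.INTER_CUBIC)
B=cv2.resize(c['frame'][100:290,220:410],(400,400),interpolation=cv2.INTER_CUBIC)
cv2.imwrite('pics/a7.png',np.hstack([A,B])[:,:,::-1])"
```

```text
t: 28.3
position: [608.1, -169.6, 212.9]
tool_rot: [-0.968, -2.984, 0.0]
wrist_force: [0.0, 0.5, 0.2]
gripper_width: 0.596
t: 29.1
position: [609.6, -170.0, 249.7]
tool_rot: [2.265, 2.176, 0.001]
wrist_force: [0.9, -0.0, 0.7]
gripper_width: 0.601
t: 29.9
position: [609.6, -170.0, 249.7]
tool_rot: [3.074, 0.646, 0.001]
wrist_force: [0.9, 0.9, -1.0]
gripper_width: 0.602
t: 30.7
position: [528.7, -24.1, 249.7]
tool_rot: [3.142, 0.001, 0.002]
wrist_force: [-0.0, -0.0, 0.7]
gripper_width: 0.599
t: 31.5
position: [412.4, 180.4, 249.7]
tool_rot: [-3.14, -0.008, -0.001]
wrist_force: [0.1, 0.3, 0.7]
gripper_width: 0.6
t31.5 pos [412.4 180.4 249.7] psi -89.7 tilt [ 0.     0.002 -1.   ] F [0.1 0.3 0.7] w 0.600 q1,q6 [ 20. 110.]
  tool shift cm [ 0.22 -0.03 17.67]  az 0.28
```

View pics/a7.png

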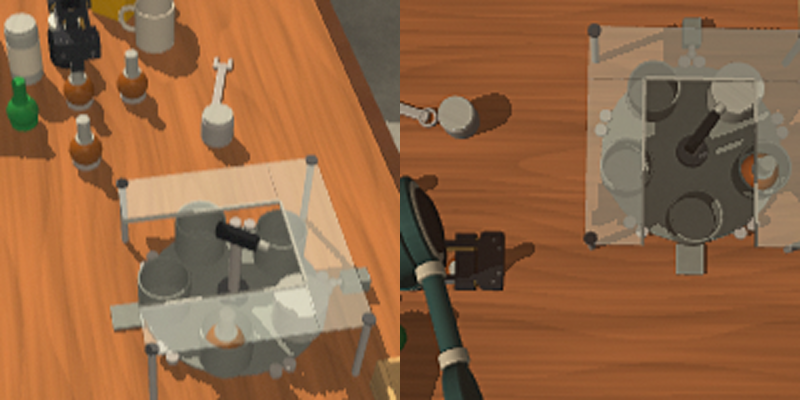

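The drum has indexed: an empty pot is at the gate, at (693,213), and pot 4 with its globe is under the guard at (760,168). The next globe, at (85,145) in the side crop, has not moved.

```bash
python3 -m crank '[[[0.1,0,2.4],[0,0,0.3]],[[0.1,0,2.4],[0,0,0]],[[0,0,2.4],[0,0,0]],[[0,0,2.4],[0,0,0]],[[0,0,2.4],[0,0,0]],[[0,0,2.4],[0,0,0]],[[0,0,2],[0,0,0]],[[0,0,1.2],[0,0,0]]]' 0.6 20
python3 -m crank '[[[0,0,0],[0,0,0]],[[0,0,0],[0,0,0]],[[0,0,0],[0,0,0]],[[0,0,0],[0,0,0]],[[0,0,0],[0,0,0]],[[0,0,0],[0,0,0]],[[0,0,0],[0,0,0]],[[0,0,0],[0,0,0]]]' 0 20
python3 -m crank '[[[0,0,-0.5],[0,0,0]],[[0,0,-1.5],[0,0,0]],[[0,0,-2.5],[0,0,0]],[[0,0,-3],[0,0,0]],[[0,0,-3.5],[0,0,0]],[[0,0,-3.5],[0,0,0]],[[0,0,-2.5],[0,0,0]],[[0,0,-1.5],[0,0,0]]]'
python3 -c "
from h import *
plan(500.3,-169,250,-90)"
```

```text
t: 32.4
position: [416.0, 176.5, 71.3]
tool_rot: [3.141, -0.009, -0.003]
wrist_force: [0.1, 0.0, -0.3]
gripper_width: 0.599
t: 33.2
position: [416.9, 178.3, 73.5]
tool_rot: [-3.141, 0.007, -0.003]
wrist_force: [0.6, 1.6, 4.5]
gripper_width: 0.264
t: 34.0
position: [416.5, 177.9, 259.7]
tool_rot: [-3.141, 0.007, -0.003]
wrist_force: [0.2, -0.6, -1.2]
gripper_width: 0.268
t34.0 pos [416.5 177.9 259.7] psi -90.2 tilt [ 0.002  0.    -1.   ] F [ 0.2 -0.6 -1.2] w 0.268 q1,q6 [ 20. 110.]
  tool shift cm [ 8.53 34.65  0.97]  az -0.24
```

```bash
python3 -m crank '[[[0.2,1,0],[0,0,0]],[[0.55,2.3,0],[0,0,0]],[[0.55,2.3,0],[0,0,0]],[[0.55,2.3,0],[0,0,0]],[[0.55,2.3,0],[0,0,0]],[[0.55,2.3,0],[0,0,0]],[[0.55,2.3,0],[0,0,0]],[[0.55,2.3,0],[0,0,0]]]'
python3 -m crank '[[[0.55,2.3,0],[0,0,0]],[[0.6,2.3,0],[0,0,0]],[[0.6,2.3,0],[0,0,0]],[[0.6,2.3,0],[0,0,0]],[[0.6,2.3,0],[0,0,0]],[[0.6,2.3,0],[0,0,0]],[[0.6,2.3,0],[0,0,0]],[[0.3,1.4,0],[0,0,0]]]'
python3 -m crank '[[[0,0,0.5],[0,0,0]],[[0,0,1],[0,0,0]],[[0,0,1.4],[0,0,0]],[[0,0,1.4],[0,0,0]],[[0,0,1.4],[0,0,0]],[[0,0,1],[0,0,0]],[[0,0,0.6],[0,0,0]],[[0,0,0],[0,0,0]]]'
python3 -c "
from h import *
plan(500.3,-169,93,-90)"
```

```text
t: 34.8
position: [454.4, 5.1, 255.0]
tool_rot: [3.141, -0.007, -0.007]
wrist_force: [0.7, -0.4, -1.0]
gripper_width: 0.269
t: 35.6
position: [498.3, -170.1, 255.0]
tool_rot: [-3.141, 0.009, 0.007]
wrist_force: [0.0, 0.1, -1.1]
gripper_width: 0.27
t: 36.4
position: [499.0, -168.1, 183.4]
tool_rot: [-3.141, 0.006, 0.003]
wrist_force: [0.6, 0.9, -0.8]
gripper_width: 0.271
t36.4 pos [ 499.  -168.1  183.4] psi -90.2 tilt [-0.002  0.001 -1.   ] F [ 0.6  0.9 -0.8] w 0.271 q1,q6 [-21.  69.]
  tool shift cm [0.15 0.1  9.04]  az -0.23
```

```bash
python3 -m crank '[[[0.1,0.05,0.6],[0,0,0]],[[0.05,0.05,0.8],[0,0,0]],[[0,0,0.8],[0,0,0]],[[0,0,0.8],[0,0,0]],[[0,0,0.8],[0,0,0]],[[0,0,0.7],[0,0,0]],[[0,0,0.5],[0,0,0]],[[0,0,0],[0,0,0]]]'
python3 -m crank '[[[0,0,0.5],[0,0,0]],[[0,0,0.7],[0,0,0]],[[0,0,0.7],[0,0,0]],[[0,0,0.7],[0,0,0]],[[0,0,0.5],[0,0,0]],[[0,0,0.2],[0,0,0]],[[0,0,0.1],[0,0,0]],[[0,0,0],[0,0,0]]]'
python3 -m crank '[[[0,0,0.1],[0,0,0]],[[0,0,0.1],[0,0,0]],[[0,0,0.1],[0,0,0]],[[0,0,0.1],[0,0,0]],[[0,0,0],[0,0,0]],[[0,0,0],[0,0,0]],[[0,0,0],[0,0,0]],[[0,0,0],[0,0,0]]]'
python3 -c "
from h import *
plan(500.3,-169,93,-90)"
```

```text
t: 37.2
position: [500.4, -169.2, 133.6]
tool_rot: [-3.141, 0.007, 0.003]
wrist_force: [-1.2, -0.2, -1.3]
gripper_width: 0.273
t: 38.0
position: [501.2, -169.5, 100.7]
tool_rot: [3.142, -0.007, -0.0]
wrist_force: [-0.4, -0.2, -1.0]
gripper_width: 0.269
t: 38.8
position: [501.2, -169.5, 96.7]
tool_rot: [3.142, -0.007, 0.0]
wrist_force: [0.6, -0.8, -0.7]
gripper_width: 0.269
t38.8 pos [ 501.2 -169.5   96.7] psi -90.2 tilt [ 0. -0. -1.] F [ 0.6 -0.8 -0.7] w 0.269 q1,q6 [-21.  69.]
  tool shift cm [-0.09 -0.05  0.37]  az -0.24
```

```bash
python3 -m crank '[[[0,0,0.1],[0,0,0]],[[0,0,0.05],[0,0,0]],[[0,0,0.05],[0,0,0]],[[0,0,0.05],[0,0,0]],[[0,0,0.05],[0,0,0]],[[0,0,0],[0,0,0]],[[0,0,0],[0,0,0]],[[0,0,0],[0,0,0]]]'
python3 -c "
from h import *
plan(500.3,-169,93,-90)"
```

```text
t: 39.6
position: [501.1, -169.5, 93.7]
tool_rot: [-3.142, 0.007, 0.0]
wrist_force: [0.7, 0.4, -1.1]
gripper_width: 0.269
t39.6 pos [ 501.1 -169.5   93.7] psi -90.2 tilt [-0.  0. -1.] F [ 0.7  0.4 -1.1] w 0.269 q1,q6 [-21.  69.]
  tool shift cm [-0.08 -0.05  0.07]  az -0.25
```

```bash
python3 -m crank '[[[0,0,0.05],[0,0,0]],[[0,0,0.05],[0,0,0]],[[0,0,0.05],[0,0,0]],[[0,0,0],[0,0,0]],[[0,0,0],[0,0,0]],[[0,0,0],[0,0,0]],[[0,0,0],[0,0,0]],[[0,0,0],[0,0,0]]]'
python3 -c "
from h import *
plan(500.3,-169,93,-90)"
```

```text
t: 40.4
position: [502.1, -169.5, 93.5]
tool_rot: [3.141, -0.007, 0.003]
wrist_force: [-0.5, 1.2, 6.3]
gripper_width: 0.271
t40.4 pos [ 502.1 -169.5   93.5] psi -90.3 tilt [ 0.002 -0.    -1.   ] F [-0.5  1.2  6.3] w 0.271 q1,q6 [-21.  69.]
  tool shift cm [-0.18 -0.05  0.05]  az -0.25
```

```bash
python3 -m crank '[[[0,0,0],[0,0,0]],[[0,0,0],[0,0,0]],[[0,0,0],[0,0,0]],[[0,0,0],[0,0,0]],[[0,0,0],[0,0,0]],[[0,0,0],[0,0,0]],[[0,0,-0.7],[0,0,0]],[[0,0,-1.5],[0,0,0]]]' 0.45 20
python3 -m crank '[[[0,0,-2.5],[0,0,0]],[[0,0,-2.5],[0,0,0]],[[0,0,-2.5],[0,0,0]],[[0,0,-2.5],[0,0,0]],[[0,0,-2],[0,0,0]],[[0,0,-1.5],[0,0,0]],[[2,0,0],[0,0,0]],[[2.9,0,0],[0,0,0]]]'
python3 -m crank '[[[2.9,0,0],[0,0,0]],[[3,0,0],[0,0,0]],[[0,0,0],[0,0,7.2]],[[0,0,0],[0,0,7.2]],[[0,0,0],[0,0,7.2]],[[0,0,0],[0,0,7.2]],[[0,0,0],[0,0,7]],[[0,0,0],[0,0,0]]]' 0.6 30
python3 -c "
from h import *
plan(609.8,-169.6,152,-126)
c=shot('top'); s=shot('side')
A=cv2.resize(s['frame'][90:290,245:445],(400,400),interpolation=cv2.INTER_CUBIC)
B=cv2.resize(c['frame'][100:290,180:370],(400,400),interpolation=cv2.INTER_CUBIC)
cv2.imwrite('pics/a8.png',np.hstack([A,B])[:,:,::-1])"
```

```text
t: 41.2
position: [500.0, -169.1, 113.7]
tool_rot: [-3.141, 0.007, 0.004]
wrist_force: [0.1, -1.1, 1.2]
gripper_width: 0.453
t: 42.0
position: [550.4, -170.0, 251.5]
tool_rot: [3.141, -0.008, 0.004]
wrist_force: [0.3, -0.3, 0.3]
gripper_width: 0.454
t: 42.8
position: [609.1, -169.9, 249.7]
tool_rot: [2.987, -0.972, 0.0]
wrist_force: [-0.5, 0.8, 0.5]
gripper_width: 0.601
t42.8 pos [ 609.1 -169.9  249.7] psi -126.1 tilt [ 0. -0. -1.] F [-0.5  0.8  0.5] w 0.601 q1,q6 [-18. 108.]
  tool shift cm [ 0.03 -0.07  9.77]  az -0.06
```

View pics/a8.png

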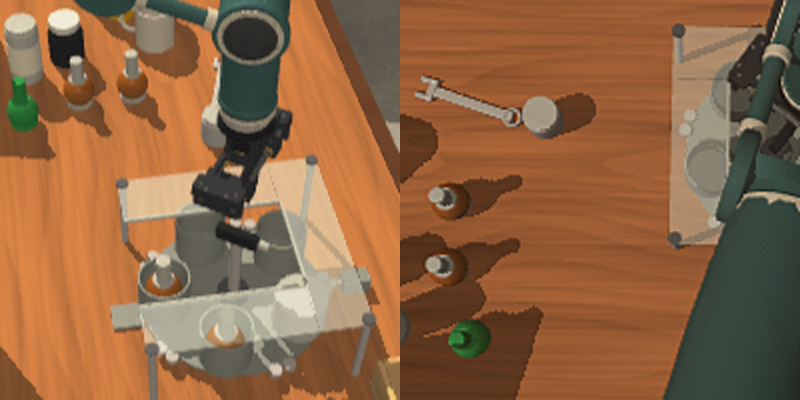

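The second globe is seated at the gate, at (164,275). Globes A and C are where they were, at (440,193) and (437,260) in the top crop. Next index.

```bash
python3 -m crank '[[[0,0,1.5],[0,0,0]],[[0,0,2],[0,0,0]],[[0,0,2],[0,0,0]],[[0,0,2],[0,0,0]],[[0,0,1.5],[0,0,0]],[[0,0,0.6],[0,0,0]],[[0,0,0],[0,0,0]],[[0,0,0],[0,0,0]]]' 0.6 30
python3 -m crank '[[[0,0,0],[0,0,0]],[[0,0,0],[0,0,0]],[[0,0,0],[0,0,0]],[[0,0,0],[0,0,0]],[[0,0,0],[0,0,0]],[[0,0,0],[0,0,0]],[[0,0,0],[0,0,0]],[[0,0,0],[0,0,0]]]' 0 30
python3 -m crank '[[[0,0,0],[0,0,-3]],[[0,0,0],[0,0,-5]],[[0,0,0],[0,0,-5]],[[0,0,0],[0,0,-5]],[[0,0,0],[0,0,-5]],[[0,0,0],[0,0,-5]],[[0,0,0],[0,0,-5]],[[0,0,0],[0,0,-5]]]'
python3 -m crank '[[[0,0,0],[0,0,-5]],[[0,0,0],[0,0,-5]],[[0,0,0],[0,0,-5]],[[0,0,0],[0,0,-5]],[[0,0,0],[0,0,-5]],[[0,0,0],[0,0,-5]],[[0,0,0],[0,0,-4]],[[0,0,0],[0,0,0]]]'
python3 -c "
from h import *
plan(609.5,-170,151,-54); print(sensors.sense()['moment'])"
```

```text
t: 43.7
position: [609.6, -170.1, 153.8]
tool_rot: [2.988, -0.972, 0.002]
wrist_force: [0.6, 0.2, 0.0]
gripper_width: 0.605
t: 44.5
position: [610.2, -168.8, 153.6]
tool_rot: [-2.985, 0.972, -0.002]
wrist_force: [2.9, 5.3, 0.2]
gripper_width: 0.178
t: 45.3
position: [610.5, -168.5, 153.7]
tool_rot: [-3.139, -0.059, -0.005]
wrist_force: [3.6, 6.0, -0.9]
gripper_width: 0.185
t: 46.1
position: [610.2, -168.0, 153.6]
tool_rot: [-2.985, -0.973, -0.004]
wrist_force: [2.9, 7.4, -0.8]
gripper_width: 0.181
t46.1 pos [ 610.2 -168.   153.6] psi -53.9 tilt [ 0.002  0.003 -1.   ] F [ 2.9  7.4 -0.8] w 0.181 q1,q6 [-18.  36.]
  tool shift cm [-0.18  0.12  0.26]  az 0.09
[ 0.93561355 -0.37642211  0.35771645]
```

```bash
python3 -m crank '[[[0,0,0],[0,0,0]],[[0,0,0],[0,0,0]],[[0,0,0],[0,0,0]],[[0,0,0],[0,0,0]],[[0,0,0],[0,0,0]],[[0,0,-1],[0,0,0]],[[0,0,-2],[0,0,0]],[[0,0,-3],[0,0,0]]]' 0.6 20
python3 -m crank '[[[0,0,-3.5],[0,0,0]],[[0,0,0],[0,0,7.2]],[[0,0,0],[0,0,7.2]],[[0,0,0],[0,0,7.2]],[[0,0,0],[0,0,7.2]],[[0,0,0],[0,0,7.2]],[[-0.5,-3,0],[0,0,0]],[[-0.5,-3,0],[0,0,0]]]'
python3 -m crank '[[[-0.5,-3.2,0],[0,0,0]],[[-0.5,-3.2,0],[0,0,0]],[[-0.5,-3.2,0],[0,0,0]],[[-0.5,-3.2,0],[0,0,0]],[[-0.5,-3.2,0],[0,0,0]],[[-0.5,-3.2,0],[0,0,0]],[[-0.5,-3.2,0],[0,0,0]],[[-0.5,-3.2,0],[0,0,0]]]'
python3 -m crank '[[[-0.5,-3.2,0],[0,0,0]],[[-0.5,-3.2,0],[0,0,0]],[[-0.5,-3.2,0],[0,0,0]],[[-0.5,-3.2,0],[0,0,0]],[[-0.5,-3.2,0],[0,0,0]],[[-0.5,-3.2,0],[0,0,0]],[[0,0,0],[0,0,0]],[[0,0,0],[0,0,0]]]'
python3 -c "
from h import *
plan(525.2,342.8,73,-90)
c=shot('top'); s=shot('side')
A=cv2.resize(s['frame'][90:290,245:445],(400,400),interpolation=cv2.INTER_CUBIC)
B=cv2.resize(c['frame'][90:290,220:420],(400,400),interpolation=cv2.INTER_CUBIC)
cv2.imwrite('pics/a9.png',np.hstack([A,B])[:,:,::-1])"
```

```text
t: 46.9
position: [607.8, -169.7, 212.3]
tool_rot: [-2.986, -0.969, 0.005]
wrist_force: [0.5, -0.0, 0.0]
gripper_width: 0.6
t: 47.7
position: [599.3, -110.1, 249.0]
tool_rot: [3.141, -0.005, 0.001]
wrist_force: [0.1, 0.3, 0.1]
gripper_width: 0.6
t: 48.5
position: [559.3, 147.3, 249.3]
tool_rot: [-3.141, 0.001, -0.002]
wrist_force: [-0.0, 0.2, -0.0]
gripper_width: 0.602
t: 49.3
position: [529.4, 338.5, 248.7]
tool_rot: [3.141, 0.001, 0.001]
wrist_force: [-0.0, -0.2, 0.1]
gripper_width: 0.599
t49.3 pos [529.4 338.5 248.7] psi -90.0 tilt [ 0. -0. -1.] F [-0.  -0.2  0.1] w 0.599 q1,q6 [ 30. 120.]
  tool shift cm [-0.43 -0.43 17.57]  az 0.05
```

View pics/a9.png

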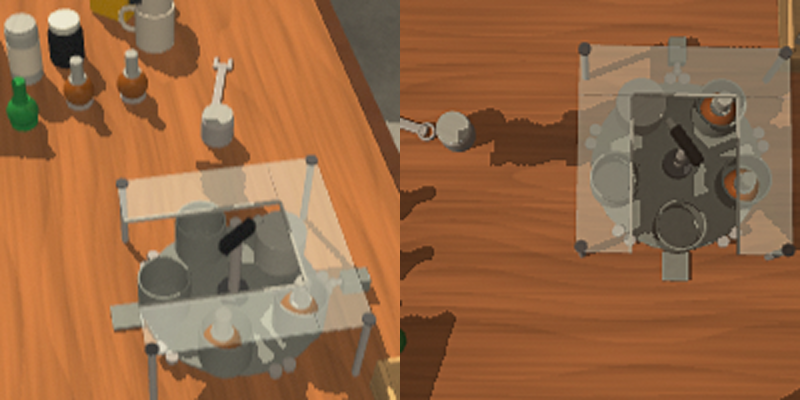

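Pot 2 is at the gate, empty, at (680,228), with both loaded pots under the guard. Globe A has not moved, at (132,85) in the side crop.

```bash
python3 -m crank '[[[-0.2,-0.2,2.4],[0,0,0]],[[-0.2,-0.2,2.4],[0,0,0]],[[0,0,2.4],[0,0,0]],[[0,0,2.4],[0,0,0]],[[0,0,2.4],[0,0,0]],[[0,0,2.4],[0,0,0]],[[0,0,2],[0,0,0]],[[0,0,1.1],[0,0,0]]]' 0.6 20
python3 -m crank '[[[0,0,0],[0,0,0]],[[0,0,0],[0,0,0]],[[0,0,0],[0,0,0]],[[0,0,0],[0,0,0]],[[0,0,0],[0,0,0]],[[0,0,0],[0,0,0]],[[0,0,0],[0,0,0]],[[0,0,0],[0,0,0]]]' 0 20
python3 -m crank '[[[0,0,-0.5],[0,0,0]],[[0,0,-1.5],[0,0,0]],[[0,0,-2.5],[0,0,0]],[[0,0,-3],[0,0,0]],[[0,0,-3.5],[0,0,0]],[[0,0,-3.5],[0,0,0]],[[0,0,-2.5],[0,0,0]],[[0,0,-1.5],[0,0,0]]]'
python3 -c "
from h import *
plan(500.3,-169,255,-90)"
```

```text
t: 50.2
position: [524.9, 340.0, 71.3]
tool_rot: [3.14, -0.004, -0.004]
wrist_force: [-0.2, -0.6, -0.1]
gripper_width: 0.599
t: 51.0
position: [526.6, 342.9, 74.6]
tool_rot: [-3.14, 0.001, -0.004]
wrist_force: [-0.1, 1.0, 5.3]
gripper_width: 0.267
t: 51.8
position: [526.2, 342.4, 261.7]
tool_rot: [-3.14, 0.001, -0.005]
wrist_force: [-0.1, 0.0, -1.3]
gripper_width: 0.264
t51.8 pos [526.2 342.4 261.7] psi -90.0 tilt [ 0.003  0.002 -1.   ] F [-0.1  0.  -1.3] w 0.264 q1,q6 [ 31. 121.]
  tool shift cm [-2.55 51.15  0.57]  az -0.05
```

```bash
python3 -m crank '[[[-0.1,0.8,0],[0,0,0]],[[-0.1,2.2,0],[0,0,0]],[[-0.1,2.2,0],[0,0,0]],[[-0.1,2.2,0],[0,0,0]],[[-0.1,2.2,0],[0,0,0]],[[-0.1,2.2,0],[0,0,0]],[[-0.1,2.2,0],[0,0,0]],[[-0.1,2.2,0],[0,0,0]]]'
python3 -m crank '[[[-0.1,2.2,0],[0,0,0]],[[-0.1,2.2,0],[0,0,0]],[[-0.1,2.2,0],[0,0,0]],[[-0.1,2.2,0],[0,0,0]],[[-0.1,2.2,0],[0,0,0]],[[-0.1,2.2,0],[0,0,0]],[[-0.1,2.2,0],[0,0,0]],[[-0.1,2.2,0],[0,0,0]]]'
python3 -m crank '[[[-0.1,2.3,0],[0,0,0]],[[-0.1,2.3,0],[0,0,0]],[[-0.1,2.3,0],[0,0,0]],[[-0.1,2.3,0],[0,0,0]],[[-0.1,2.3,0],[0,0,0]],[[-0.1,2.3,0],[0,0,0]],[[-0.1,2.3,0],[0,0,0]],[[-0.1,1.1,0],[0,0,0]]]'
python3 -m crank '[[[0,0,0.5],[0,0,0]],[[0,0,1],[0,0,0]],[[0,0,1.4],[0,0,0]],[[0,0,1.4],[0,0,0]],[[0,0,1.4],[0,0,0]],[[0,0,1],[0,0,0]],[[0,0,0.6],[0,0,0]],[[0,0,0],[0,0,0]]]'
python3 -c "
from h import *
plan(500.3,-169,93,-90)"
```

```text
t: 52.6
position: [515.7, 178.3, 255.6]
tool_rot: [3.14, -0.001, -0.007]
wrist_force: [-0.6, 0.2, -1.0]
gripper_width: 0.263
t: 53.4
position: [507.4, 2.9, 255.7]
tool_rot: [3.142, -0.001, -0.007]
wrist_force: [-0.1, 0.3, -1.5]
gripper_width: 0.266
t: 54.2
position: [499.4, -169.2, 255.9]
tool_rot: [-3.141, 0.004, 0.006]
wrist_force: [1.1, -0.0, -1.0]
gripper_width: 0.262
t: 55.0
position: [500.5, -167.5, 183.9]
tool_rot: [-3.141, 0.001, 0.003]
wrist_force: [-0.6, 1.2, -1.0]
gripper_width: 0.266
t55.0 pos [ 500.5 -167.5  183.9] psi -90.0 tilt [-0.002  0.001 -1.   ] F [-0.6  1.2 -1. ] w 0.266 q1,q6 [-21.  69.]
  tool shift cm [-0.    0.16  9.09]  az -0.04
```

```bash
python3 -m crank '[[[0,0.1,0.6],[0,0,0]],[[0,0.05,0.8],[0,0,0]],[[0,0,0.8],[0,0,0]],[[0,0,0.8],[0,0,0]],[[0,0,0.8],[0,0,0]],[[0,0,0.7],[0,0,0]],[[0,0,0.5],[0,0,0]],[[0,0,0],[0,0,0]]]'
python3 -m crank '[[[0,0,0.5],[0,0,0]],[[0,0,0.7],[0,0,0]],[[0,0,0.7],[0,0,0]],[[0,0,0.7],[0,0,0]],[[0,0,0.5],[0,0,0]],[[0,0,0.2],[0,0,0]],[[0,0,0.1],[0,0,0]],[[0,0,0],[0,0,0]]]'
python3 -m crank '[[[0,0,0.1],[0,0,0]],[[0,0,0.1],[0,0,0]],[[0,0,0.1],[0,0,0]],[[0,0,0.05],[0,0,0]],[[0,0,0.05],[0,0,0]],[[0,0,0.05],[0,0,0]],[[0,0,0.05],[0,0,0]],[[0,0,0],[0,0,0]]]'
python3 -c "
from h import *
plan(500.3,-169,93,-90)"
```

```text
t: 55.8
position: [500.5, -169.1, 134.1]
tool_rot: [-3.141, 0.001, 0.003]
wrist_force: [0.4, 0.1, -1.1]
gripper_width: 0.268
t: 56.6
position: [501.2, -169.4, 101.2]
tool_rot: [3.142, -0.001, 0.0]
wrist_force: [0.1, 0.0, -1.5]
gripper_width: 0.268
t: 57.4
position: [501.1, -169.4, 96.1]
tool_rot: [-3.142, 0.001, 0.0]
wrist_force: [0.1, 0.4, -1.2]
gripper_width: 0.267
t57.4 pos [ 501.1 -169.4   96.1] psi -90.0 tilt [-0.  0. -1.] F [ 0.1  0.4 -1.2] w 0.267 q1,q6 [-21.  69.]
  tool shift cm [-0.08 -0.04  0.31]  az -0.05
```

```bash
python3 -m crank '[[[0,0,0.05],[0,0,0]],[[0,0,0.05],[0,0,0]],[[0,0,0.05],[0,0,0]],[[0,0,0.05],[0,0,0]],[[0,0,0],[0,0,0]],[[0,0,0],[0,0,0]],[[0,0,0],[0,0,0]],[[0,0,0],[0,0,0]]]'
python3 -c "
from h import *
plan(500.3,-169,93,-90)"
```

```text
t: 58.2
position: [501.4, -169.5, 94.6]
tool_rot: [3.141, -0.001, 0.001]
wrist_force: [-0.2, 0.6, 3.7]
gripper_width: 0.265
t58.2 pos [ 501.4 -169.5   94.6] psi -90.0 tilt [ 0.001 -0.    -1.   ] F [-0.2  0.6  3.7] w 0.265 q1,q6 [-21.  69.]
  tool shift cm [-0.11 -0.05  0.16]  az -0.05
```

```bash
python3 -m crank '[[[0,0,0],[0,0,0]],[[0,0,0],[0,0,0]],[[0,0,0],[0,0,0]],[[0,0,0],[0,0,0]],[[0,0,0],[0,0,0]],[[0,0,0],[0,0,0]],[[0,0,-0.7],[0,0,0]],[[0,0,-1.5],[0,0,0]]]' 0.45 20
python3 -m crank '[[[0,0,-2.5],[0,0,0]],[[0,0,-2.5],[0,0,0]],[[0,0,-2.5],[0,0,0]],[[0,0,-2.5],[0,0,0]],[[0,0,-2],[0,0,0]],[[0,0,-1.5],[0,0,0]],[[2,0,0],[0,0,0]],[[2.9,0,0],[0,0,0]]]'
python3 -m crank '[[[2.9,0,0],[0,0,0]],[[3,0,0],[0,0,0]],[[0,0,0],[0,0,-7.2]],[[0,0,0],[0,0,-7.2]],[[0,0,0],[0,0,-7.2]],[[0,0,0],[0,0,-7.2]],[[0,0,0],[0,0,-7.2]],[[0,0,0],[0,0,0]]]' 0.6 30
python3 -c "
from h import *
plan(610,-169.2,152,-54)
c=shot('top'); s=shot('side')
A=cv2.resize(s['frame'][90:290,245:445],(400,400),interpolation=cv2.INTER_CUBIC)
B=cv2.resize(c['frame'][100:290,180:370],(400,400),interpolation=cv2.INTER_CUBIC)
cv2.imwrite('pics/a10.png',np.hstack([A,B])[:,:,::-1])"
```

```text
t: 59.0
position: [500.0, -169.0, 115.7]
tool_rot: [-3.141, 0.001, 0.004]
wrist_force: [0.1, 0.6, -0.0]
gripper_width: 0.451
t: 59.8
position: [550.3, -169.7, 253.5]
tool_rot: [3.141, -0.002, 0.004]
wrist_force: [0.5, -1.0, 0.6]
gripper_width: 0.45
t: 60.6
position: [609.1, -169.4, 251.7]
tool_rot: [2.988, 0.97, 0.0]
wrist_force: [-0.7, 0.1, 0.9]
gripper_width: 0.603
t60.6 pos [ 609.1 -169.4  251.7] psi -54.0 tilt [ 0. -0. -1.] F [-0.7  0.1  0.9] w 0.603 q1,q6 [-18.  36.]
  tool shift cm [0.08 0.03 9.97]  az -0.02
```

View pics/a10.png

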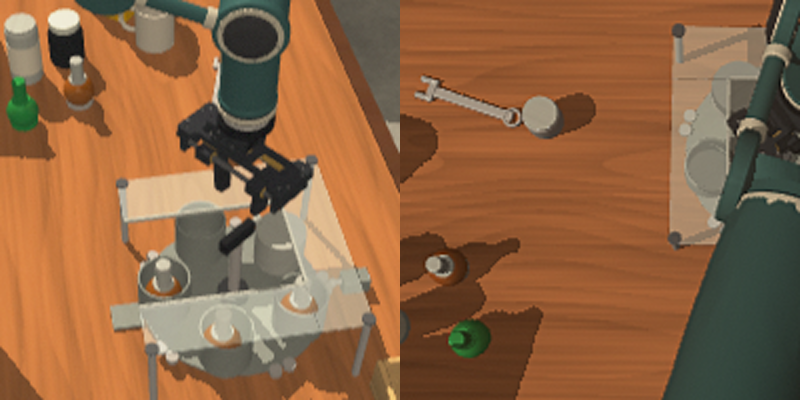

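The third globe is seated at the gate, at (163,275). Globe C, at (78,85) in the side crop, has not moved. Next index, -54 → 18.

```bash
python3 -m crank '[[[0.05,0,1.5],[0,0,0]],[[0.05,0,2],[0,0,0]],[[0,0,2],[0,0,0]],[[0,0,2],[0,0,0]],[[0,0,1.7],[0,0,0]],[[0,0,0.6],[0,0,0]],[[0,0,0],[0,0,0]],[[0,0,0],[0,0,0]]]' 0.6 30
python3 -m crank '[[[0,0,0],[0,0,0]],[[0,0,0],[0,0,0]],[[0,0,0],[0,0,0]],[[0,0,0],[0,0,0]],[[0,0,0],[0,0,0]],[[0,0,0],[0,0,0]],[[0,0,0],[0,0,0]],[[0,0,0],[0,0,0]]]' 0 30
python3 -m crank '[[[0,0,0],[0,0,-3]],[[0,0,0],[0,0,-5]],[[0,0,0],[0,0,-5]],[[0,0,0],[0,0,-5]],[[0,0,0],[0,0,-5]],[[0,0,0],[0,0,-5]],[[0,0,0],[0,0,-5]],[[0,0,0],[0,0,-5]]]'
python3 -m crank '[[[0,0,0],[0,0,-5]],[[0,0,0],[0,0,-5]],[[0,0,0],[0,0,-5]],[[0,0,0],[0,0,-5]],[[0,0,0],[0,0,-5]],[[0,0,0],[0,0,-5]],[[0,0,0],[0,0,-4]],[[0,0,0],[0,0,0]]]'
python3 -m crank '[[[0,0,0],[0,0,0]],[[0,0,0],[0,0,0]],[[0,0,0],[0,0,0]],[[0,0,0],[0,0,0]],[[0,0,0],[0,0,0]],[[0,0,-1],[0,0,0]],[[0,0,-2],[0,0,0]],[[0,0,-3],[0,0,0]]]' 0.6 20
python3 -c "
from h import *
plan(421.5,341,255,18)"
```

```text
t: 61.5
position: [610.5, -169.0, 153.8]
tool_rot: [2.988, 0.969, 0.001]
wrist_force: [-0.2, 0.4, 0.1]
gripper_width: 0.599
t: 62.3
position: [609.7, -168.4, 153.4]
tool_rot: [-2.987, -0.969, 0.0]
wrist_force: [-3.3, 3.3, 4.2]
gripper_width: 0.177
t: 63.1
position: [609.8, -168.1, 153.4]
tool_rot: [-2.505, -1.893, -0.001]
wrist_force: [-3.0, 4.7, 4.6]
gripper_width: 0.176
t: 63.9
position: [609.6, -168.1, 153.4]
tool_rot: [-1.843, -2.542, -0.0]
wrist_force: [-2.5, 3.1, 3.8]
gripper_width: 0.182
t: 64.7
position: [608.7, -168.5, 212.3]
tool_rot: [-1.846, -2.538, 0.002]
wrist_force: [1.3, 0.2, -0.2]
gripper_width: 0.6
t64.7 pos [ 608.7 -168.5  212.3] psi 18.0 tilt [-0.004  0.001 -1.   ] F [ 1.3  0.2 -0.2] w 0.600 q1,q6 [-18. -36.]
  tool shift cm [54.25 -2.12 -4.14]  az -0.05
```

```bash
python3 -m crank '[[[0,0,-3.5],[0,0,0]],[[0,0,0],[0,0,-8]],[[0,0,0],[0,0,-8]],[[0,0,0],[0,0,-8]],[[0,0,0],[0,0,-8]],[[0,0,0],[0,0,-8]],[[0,0,0],[0,0,-8]],[[0,0,0],[0,0,-8]]]'
python3 -m crank '[[[0,0,0],[0,0,-8]],[[0,0,0],[0,0,-8]],[[1.1,3,0],[0,0,0]],[[1.1,3,0],[0,0,0]],[[1.1,3,0],[0,0,0]],[[1.1,3,0],[0,0,0]],[[1.1,3,0],[0,0,0]],[[1.1,3,0],[0,0,0]]]'
python3 -m crank '[[[1.1,3,0],[0,0,0]],[[1.1,3,0],[0,0,0]],[[1.1,3,0],[0,0,0]],[[1.1,3,0],[0,0,0]],[[1.1,3,0],[0,0,0]],[[1.1,3,0],[0,0,0]],[[1.1,3,0],[0,0,0]],[[1.1,3,0],[0,0,0]]]'
python3 -m crank '[[[1.1,3,0],[0,0,0]],[[1.1,3,0],[0,0,0]],[[1.2,3,0],[0,0,0]],[[0,0,0],[0,0,0]],[[0,0,0],[0,0,0]],[[0,0,0],[0,0,0]],[[0,0,0],[0,0,0]],[[0,0,0],[0,0,0]]]'
python3 -c "
from h import *
plan(421,341,73,90)
c=shot('top'); s=shot('side')
A=cv2.resize(s['frame'][90:290,245:445],(400,400),interpolation=cv2.INTER_CUBIC)
B=cv2.resize(c['frame'][90:290,220:420],(400,400),interpolation=cv2.INTER_CUBIC)
cv2.imwrite('pics/a11.png',np.hstack([A,B])[:,:,::-1])"
```

```text
t: 65.5
position: [610.2, -169.0, 249.2]
tool_rot: [0.429, 3.111, -0.0]
wrist_force: [0.6, -0.7, -0.0]
gripper_width: 0.599
t: 66.3
position: [543.8, 12.2, 249.2]
tool_rot: [0.002, 3.14, 0.0]
wrist_force: [0.0, -0.9, 0.4]
gripper_width: 0.599
t: 67.1
position: [456.0, 252.5, 249.3]
tool_rot: [0.001, 3.14, 0.001]
wrist_force: [0.7, -0.2, -1.0]
gripper_width: 0.601
t: 67.9
position: [422.8, 340.4, 248.3]
tool_rot: [0.003, 3.141, -0.0]
wrist_force: [-0.1, 0.3, 0.5]
gripper_width: 0.601
t67.9 pos [422.8 340.4 248.3] psi 89.9 tilt [ 0. -0. -1.] F [-0.1  0.3  0.5] w 0.601 q1,q6 [ 36. -54.]
  tool shift cm [ 0.19  0.06 17.53]  az -0.13
```

View pics/a11.png

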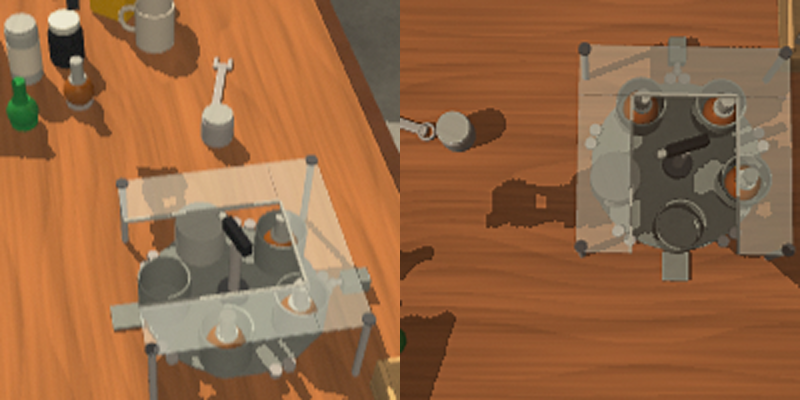

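The last pot is at the gate, empty, and three globes are under the guard. Globe C, at (78,80), has not moved, so I pick it up.

```bash
python3 -m crank '[[[0.1,0.05,2.4],[0,0,0]],[[0,0,2.4],[0,0,0]],[[0,0,2.4],[0,0,0]],[[0,0,2.4],[0,0,0]],[[0,0,2.4],[0,0,0]],[[0,0,2.4],[0,0,0]],[[0,0,2],[0,0,0]],[[0,0,1.1],[0,0,0]]]' 0.6 20
python3 -m crank '[[[0,0,0],[0,0,0]],[[0,0,0],[0,0,0]],[[0,0,0],[0,0,0]],[[0,0,0],[0,0,0]],[[0,0,0],[0,0,0]],[[0,0,0],[0,0,0]],[[0,0,0],[0,0,0]],[[0,0,0],[0,0,0]]]' 0 20
python3 -m crank '[[[0,0,-0.5],[0,0,0]],[[0,0,-1.5],[0,0,0]],[[0,0,-2.5],[0,0,0]],[[0,0,-3],[0,0,0]],[[0,0,-3.5],[0,0,0]],[[0,0,-3.5],[0,0,0]],[[0,0,-2.5],[0,0,0]],[[0,0,-1.5],[0,0,0]]]'
python3 -c "
from h import *
plan(500.3,-169,255,90)"
```

```text
t: 68.8
position: [420.5, 340.7, 71.3]
tool_rot: [-0.002, -3.139, 0.003]
wrist_force: [-0.8, -0.6, -0.8]
gripper_width: 0.598
t: 69.6
position: [422.3, 342.7, 74.5]
tool_rot: [0.001, 3.139, 0.003]
wrist_force: [0.1, 1.5, 6.0]
gripper_width: 0.26
t: 70.4
position: [421.9, 342.0, 261.4]
tool_rot: [0.001, 3.139, 0.003]
wrist_force: [-0.1, 0.5, -1.3]
gripper_width: 0.267
t70.4 pos [421.9 342.  261.4] psi 90.0 tilt [ 0.003  0.002 -1.   ] F [-0.1  0.5 -1.3] w 0.267 q1,q6 [ 36. -54.]
  tool shift cm [ -7.88 -51.1    0.57]  az -0.04
```

```bash
python3 -m crank '[[[-0.1,-0.8,0],[0,0,0]],[[-0.3,-2.2,0],[0,0,0]],[[-0.3,-2.2,0],[0,0,0]],[[-0.3,-2.2,0],[0,0,0]],[[-0.3,-2.2,0],[0,0,0]],[[-0.3,-2.2,0],[0,0,0]],[[-0.3,-2.2,0],[0,0,0]],[[-0.3,-2.2,0],[0,0,0]]]'
python3 -m crank '[[[-0.35,-2.2,0],[0,0,0]],[[-0.35,-2.2,0],[0,0,0]],[[-0.35,-2.2,0],[0,0,0]],[[-0.35,-2.2,0],[0,0,0]],[[-0.35,-2.2,0],[0,0,0]],[[-0.35,-2.2,0],[0,0,0]],[[-0.35,-2.2,0],[0,0,0]],[[-0.35,-2.2,0],[0,0,0]]]'
python3 -m crank '[[[-0.4,-2.3,0],[0,0,0]],[[-0.4,-2.3,0],[0,0,0]],[[-0.4,-2.3,0],[0,0,0]],[[-0.4,-2.3,0],[0,0,0]],[[-0.4,-2.3,0],[0,0,0]],[[-0.4,-2.3,0],[0,0,0]],[[-0.3,-2.3,0],[0,0,0]],[[-0.1,-1.1,0],[0,0,0]]]'
python3 -m crank '[[[0,0,0.5],[0,0,0]],[[0,0,1],[0,0,0]],[[0,0,1.4],[0,0,0]],[[0,0,1.4],[0,0,0]],[[0,0,1.4],[0,0,0]],[[0,0,1],[0,0,0]],[[0,0,0.6],[0,0,0]],[[0,0,0],[0,0,0]]]'
python3 -c "
from h import *
plan(500.3,-169,93,90)"
```

```text
t: 71.2
position: [441.8, 177.9, 255.8]
tool_rot: [-0.001, -3.138, 0.003]
wrist_force: [0.3, -0.0, -1.7]
gripper_width: 0.264
t: 72.0
position: [469.4, 2.4, 255.8]
tool_rot: [-0.002, -3.137, 0.0]
wrist_force: [0.6, -0.6, -2.2]
gripper_width: 0.265
t: 72.8
position: [497.5, -169.8, 255.8]
tool_rot: [-0.004, -3.138, -0.001]
wrist_force: [0.9, 0.1, -1.5]
gripper_width: 0.267
t: 73.6
position: [498.3, -167.9, 183.9]
tool_rot: [-0.001, -3.14, -0.001]
wrist_force: [-0.8, -0.7, -2.0]
gripper_width: 0.263
t73.6 pos [ 498.3 -167.9  183.9] psi 90.0 tilt [-0.002  0.001 -1.   ] F [-0.8 -0.7 -2. ] w 0.263 q1,q6 [ -21. -111.]
  tool shift cm [-0.22 -0.12  9.09]  az -0.03
```

```bash
python3 -m crank '[[[-0.1,-0.05,0.6],[0,0,0]],[[-0.1,-0.05,0.8],[0,0,0]],[[0,0,0.8],[0,0,0]],[[0,0,0.8],[0,0,0]],[[0,0,0.8],[0,0,0]],[[0,0,0.7],[0,0,0]],[[0,0,0.5],[0,0,0]],[[0,0,0],[0,0,0]]]'
python3 -m crank '[[[0,0,0.5],[0,0,0]],[[0,0,0.7],[0,0,0]],[[0,0,0.7],[0,0,0]],[[0,0,0.7],[0,0,0]],[[0,0,0.5],[0,0,0]],[[0,0,0.2],[0,0,0]],[[0,0,0.1],[0,0,0]],[[0,0,0],[0,0,0]]]'
python3 -m crank '[[[0,0,0.1],[0,0,0]],[[0,0,0.1],[0,0,0]],[[0,0,0.1],[0,0,0]],[[0,0,0.05],[0,0,0]],[[0,0,0.05],[0,0,0]],[[0,0,0.05],[0,0,0]],[[0,0,0.05],[0,0,0]],[[0,0,0],[0,0,0]]]'
python3 -m crank '[[[0,0,0.05],[0,0,0]],[[0,0,0.05],[0,0,0]],[[0,0,0.05],[0,0,0]],[[0,0,0],[0,0,0]],[[0,0,0],[0,0,0]],[[0,0,0],[0,0,0]],[[0,0,0],[0,0,0]],[[0,0,0],[0,0,0]]]'
python3 -c "
from h import *
plan(500.3,-169,93,90)"
```

```text
t: 74.4
position: [500.3, -169.0, 134.1]
tool_rot: [-0.001, -3.14, -0.001]
wrist_force: [-0.1, 0.3, -1.2]
gripper_width: 0.266
t: 75.2
position: [501.0, -169.3, 101.2]
tool_rot: [0.001, 3.142, -0.0]
wrist_force: [0.3, -0.5, -1.1]
gripper_width: 0.268
t: 76.0
position: [500.9, -169.3, 96.1]
tool_rot: [-0.001, -3.141, -0.0]
wrist_force: [-0.4, -0.2, -1.6]
gripper_width: 0.266
t: 76.8
position: [501.0, -169.3, 94.7]
tool_rot: [0.001, 3.142, 0.0]
wrist_force: [-0.1, 0.4, -1.7]
gripper_width: 0.267
t76.8 pos [ 501.  -169.3   94.7] psi 90.0 tilt [ 0.  0. -1.] F [-0.1  0.4 -1.7] w 0.267 q1,q6 [ -21. -111.]
  tool shift cm [0.07 0.03 0.17]  az -0.05
```

```bash
python3 -m crank '[[[0,0,0.05],[0,0,0]],[[0,0,0.05],[0,0,0]],[[0,0,0],[0,0,0]],[[0,0,0],[0,0,0]],[[0,0,0],[0,0,0]],[[0,0,0],[0,0,0]],[[0,0,0],[0,0,0]],[[0,0,0],[0,0,0]]]'
python3 -c "
from h import *
plan(500.3,-169,93,90)"
```

```text
t: 77.6
position: [501.4, -169.4, 94.5]
tool_rot: [0.001, 3.141, -0.0]
wrist_force: [-2.0, 0.8, 5.7]
gripper_width: 0.268
t77.6 pos [ 501.4 -169.4   94.5] psi 90.0 tilt [ 0.001 -0.    -1.   ] F [-2.   0.8  5.7] w 0.268 q1,q6 [ -21. -111.]
  tool shift cm [0.11 0.04 0.15]  az -0.04
```

```bash
python3 -m crank '[[[0,0,0],[0,0,0]],[[0,0,0],[0,0,0]],[[0,0,0],[0,0,0]],[[0,0,0],[0,0,0]],[[0,0,0],[0,0,0]],[[0,0,0],[0,0,0]],[[0,0,-0.7],[0,0,0]],[[0,0,-1.5],[0,0,0]]]' 0.45 20
python3 -m crank '[[[0,0,-2.5],[0,0,0]],[[0,0,-2.5],[0,0,0]],[[0,0,-2.5],[0,0,0]],[[0,0,-2.5],[0,0,0]],[[0,0,-2],[0,0,0]],[[0,0,-1.5],[0,0,0]],[[-2,0,0],[0,0,0]],[[-2.9,0,0],[0,0,0]]]'
python3 -m crank '[[[-2.9,0,0],[0,0,0]],[[-3.1,0,0],[0,0,0]],[[0,0,0],[0,0,8]],[[0,0,0],[0,0,8]],[[0,0,0],[0,0,8]],[[0,0,0],[0,0,8]],[[0,0,0],[0,0,8]],[[0,0,0],[0,0,8]]]' 0.6 30
python3 -m crank '[[[0,0,0],[0,0,8]],[[0,0,0],[0,0,8]],[[0,0,0],[0,0,8]],[[0,0,1.5],[0,0,0]],[[0,0,1.5],[0,0,0]],[[0,0,1],[0,0,0]],[[0,0,0],[0,0,0]],[[0,0,0],[0,0,0]]]'
python3 -c "
from h import *
plan(610,-169,153,18)
s=shot('side')
A=cv2.resize(s['frame'][90:290,245:445],(500,500),interpolation=cv2.INTER_CUBIC)
cv2.imwrite('pics/a12.png',A[:,:,::-1])"
```

```text
t: 78.4
position: [499.9, -168.9, 115.2]
tool_rot: [-0.001, -3.139, -0.002]
wrist_force: [0.7, -0.5, 0.4]
gripper_width: 0.453
t: 79.2
position: [550.2, -169.6, 253.0]
tool_rot: [0.002, 3.139, -0.002]
wrist_force: [0.0, -0.5, -0.3]
gripper_width: 0.451
t: 80.0
position: [609.9, -169.4, 251.3]
tool_rot: [-1.287, -2.866, 0.0]
wrist_force: [-0.2, 0.0, -0.7]
gripper_width: 0.6
t: 80.8
position: [609.5, -169.2, 209.7]
tool_rot: [-1.846, -2.54, 0.001]
wrist_force: [-0.1, 0.3, 0.7]
gripper_width: 0.595
t80.8 pos [ 609.5 -169.2  209.7] psi 18.0 tilt [-0.002  0.001 -1.   ] F [-0.1  0.3  0.7] w 0.595 q1,q6 [-18. -36.]
  tool shift cm [-0.    0.06  5.67]  az 0.0
```

View pics/a12.png

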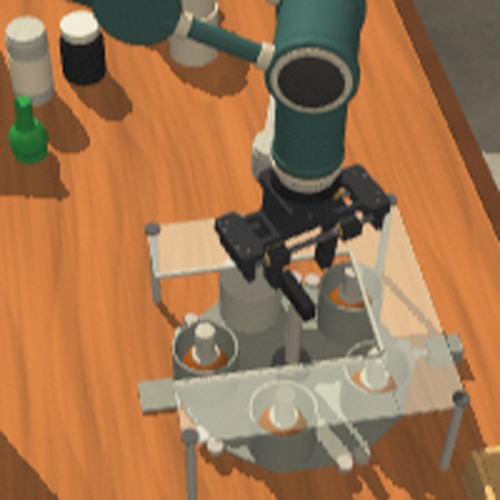

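All four globes are in pots, the last at the gate at (205,340). Now I turn to the blank, release and rise.

```bash
python3 -m crank '[[[0,0,1.5],[0,0,0]],[[0,0,2],[0,0,0]],[[0,0,1.4],[0,0,0]],[[0,0,0.7],[0,0,0]],[[0,0,0],[0,0,0]],[[0,0,0],[0,0,0]],[[0,0,0],[0,0,0]],[[0,0,0],[0,0,0]]]' 0.6 30
python3 -m crank '[[[0,0,0],[0,0,0]],[[0,0,0],[0,0,0]],[[0,0,0],[0,0,0]],[[0,0,0],[0,0,0]],[[0,0,0],[0,0,0]],[[0,0,0],[0,0,0]],[[0,0,0],[0,0,0]],[[0,0,0],[0,0,0]]]' 0 30
python3 -m crank '[[[0,0,0],[0,0,-3]],[[0,0,0],[0,0,-5]],[[0,0,0],[0,0,-5]],[[0,0,0],[0,0,-5]],[[0,0,0],[0,0,-5]],[[0,0,0],[0,0,-5]],[[0,0,0],[0,0,-5]],[[0,0,0],[0,0,-5]]]'
python3 -m crank '[[[0,0,0],[0,0,-5]],[[0,0,0],[0,0,-5]],[[0,0,0],[0,0,-5]],[[0,0,0],[0,0,-5]],[[0,0,0],[0,0,-5]],[[0,0,0],[0,0,-5]],[[0,0,0],[0,0,-4]],[[0,0,0],[0,0,0]]]'
python3 -m crank '[[[0,0,0],[0,0,0]],[[0,0,0],[0,0,0]],[[0,0,0],[0,0,0]],[[0,0,0],[0,0,0]],[[0,0,0],[0,0,0]],[[0,0,-1],[0,0,0]],[[0,0,-2],[0,0,0]],[[0,0,-3],[0,0,0]]]' 0.6 20
python3 -m crank '[[[0,0,-3.5],[0,0,0]],[[0,2,0],[0,0,0]],[[0,3,0],[0,0,0]],[[0,3.5,0],[0,0,0]],[[0,3.5,0],[0,0,0]],[[0,3.5,0],[0,0,0]],[[0,3.5,0],[0,0,0]],[[0,3.5,0],[0,0,0]]]'
python3 -m crank '[[[0,3.5,0],[0,0,0]],[[0,2,0],[0,0,0]],[[0,0,0],[0,0,0]],[[0,0,0],[0,0,0]],[[0,0,0],[0,0,0]],[[0,0,0],[0,0,0]],[[0,0,0],[0,0,0]],[[0,0,0],[0,0,0]]]'
python3 -c "
from h import *
plan(610,-169,153,18)
c=shot('top'); s=shot('side')
A=cv2.resize(s['frame'][100:290,245:435],(400,400),interpolation=cv2.INTER_CUBIC)
B=cv2.resize(c['frame'][100:225,300:425],(400,400),interpolation=cv2.INTER_CUBIC)
cv2.imwrite('pics/a13.png',np.hstack([A,B])[:,:,::-1])"
```

```text
t: 81.65
position: [610.7, -169.6, 155.8]
tool_rot: [1.846, 2.539, 0.001]
wrist_force: [1.2, -0.6, -0.1]
gripper_width: 0.6
t: 82.45
position: [610.0, -169.4, 154.7]
tool_rot: [-1.848, -2.541, -0.0]
wrist_force: [-0.2, 0.3, -0.2]
gripper_width: 0.182
t: 83.25
position: [610.6, -169.0, 154.7]
tool_rot: [0.914, 3.004, 0.001]
wrist_force: [3.2, 1.3, -0.9]
gripper_width: 0.178
t: 84.05
position: [610.7, -168.4, 154.7]
tool_rot: [-0.001, 3.14, 0.002]
wrist_force: [2.8, 4.6, -1.9]
gripper_width: 0.178
t: 84.85
position: [608.6, -169.1, 213.8]
tool_rot: [-0.002, -3.138, -0.002]
wrist_force: [0.4, -0.4, -0.2]
gripper_width: 0.599
t: 85.65
position: [610.2, 56.9, 250.8]
tool_rot: [0.002, 3.14, -0.0]
wrist_force: [0.4, -0.3, 1.3]
gripper_width: 0.598
t: 86.45
position: [610.2, 109.8, 249.7]
tool_rot: [-0.003, -3.142, 0.0]
wrist_force: [-0.6, -0.3, 0.3]
gripper_width: 0.595
t86.5 pos [610.2 109.8 249.7] psi 89.9 tilt [-0. -0. -1.] F [-0.6 -0.3  0.3] w 0.595 q1,q6 [  8. -82.]
  tool shift cm [ -0.03 -27.88   9.67]  az 71.89
```

View pics/a13.png

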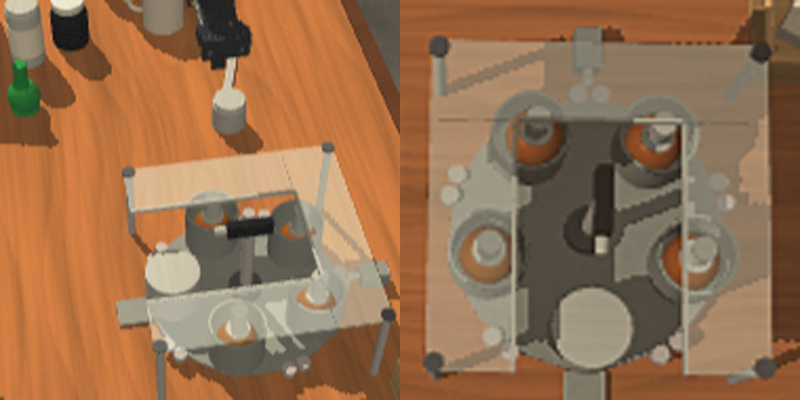

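```bash
python3 -c "
from h import *
print(arm.job_done())"
```

```text
the job is handed in; nothing more can be done
None
```

All four amber globes are in the carousel, one to a pot with the collar up, and the job is handed in at about 86.5 s of the 210 s allowed. I lowered each one until the wrist felt the pot floor, with 4–6 N upward. The drum turned one station between globes and ended with the blank at the gate.

- **Final pictures:** the top and side views show the nose pointing straight at the gate with the blank there. All four globes stand upright under the guard.
- **Other things:** the green look-alike, the tin, the spanner and the rest of what those views took in appear undisturbed. The last crops left out the spool and the hammer, and the arm never went near them.
- **Clicks:** I judged the detents from the pictures and the 72° hand turns, because the drum's angle cannot be read directly.
- **Disagreement:** the top camera's points were about 2–4 mm off from where the handle grip put the axis. I placed the globes by the grip-based axis and felt no sideways knock while lowering them.
- **Knocked globe:** I saw no globe shift on its own during the run.

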